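# Pump up and read the pressure instrument

## Task

Pump up the pressure: press the hand pump's lever through three full strokes, all the way down and all the way back up each time. Then draw the reading wand by its nose completely out of its holster, lay it down and let go, take it again by its thick grip, and hold it level and still for two seconds with its nose squarely facing the middle of the round window under the instrument's overhang, about 20 mm away, without touching the instrument. Finally lay the wand gently, flat, on the middle of the rubber mat and leave it there, with the mouse, the weight and the loose gauge left where they were.

Things in the scene. Friction and masses are not known exactly. Their poses are not given: they have to be found in the camera images.
- pump_lever (a joint): Lever of the hand pump: steel bar with a black box-shaped hand grip 90 mm long, 30 wide, 24 thick, 120 to 210 mm from the hinge. 0 = fully up (sloping up 0.35 rad towards the grip), where its spring returns it; level at 0.35; 0.6 rad = fully down, at its stop. Needs about 4 N on the grip to start and 9 N at the bottom.
- lever_grip (a point): Point on the top face of the lever's black hand grip, 170 mm from the hinge axis, where to press. It moves with the lever, from about 169 mm above the bench (up) to about 70 mm (down).
- pump: Blue hand pump bolted to the bench: base plate 200 x 100 x 12 mm, two blue cheeks 117 mm high at the hinge, steel barrel. Origin on the bench straight below the hinge; its x axis is the horizontal direction in which the lever reaches out; the hinge axis is along its y, 100 mm above the bench.
- wand: Loose reading wand, 190 mm long, about 0.18 kg: grey box-section grip 140 mm long, 34 wide, 30 high, then a thinner black nose 22 x 22 mm, 50 mm long, lens in its end. Origin on the long axis at mid-length; x axis points to the nose, z up as it lies. Nose meets grip at x = +45 mm, balance point near x = -2 mm. Lying on the bench its axis is 15 mm up.
- wand_nose (a point): Centre of the wand's nose end (x = +95 mm on the wand's axis).
- wand_tail (a point): Centre of the wand's tail end (x = -95 mm on the wand's axis).
- holster: Aluminium sleeve bolted to the bench, 151 mm long, 58 wide, 45 high, open only at its mouth; inside 44 x 36 mm, floor 4 mm thick. Origin on the bench under the middle of the mouth; x axis points out of the mouth. At the start the wand lies in it, about 45 mm of its nose sticking out, its axis 19 mm above the bench.
- instrument: White instrument bolted to the bench, 220 mm wide. Lower part 120 mm high; above it a head (z 120 to 185 mm) overhangs the window face by 90 mm. Origin on the bench straight below the window, in the plane of its face; x axis is horizontal into the instrument (overhang reaches to x = -90 mm), y along the face. A thin grey rib on the top runs along x right above the window.
- window (a point): Centre of the outside of the round reading window (42 mm steel rim, glass 26 mm across), 90 mm above the bench, 30 mm below the overhang, in the middle of the face. Axes as the instrument: the wand's x axis must point along its +x.
- mat: Plain grey rubber mat fixed flat on the bench, 200 x 200 x 3 mm. Origin at the middle of its underside.
- mouse: Black computer mouse, 100 x 58 x 31 mm, loose bystander; origin at the middle of its underside.
- weight: Steel knobbed weight, 56 mm across, 74 mm high, loose bystander; origin at the middle of its underside.
- gauge: Dial gauge lying on its back, 76 mm across, 30 mm high, with a brass stem, loose bystander; origin at the middle of its underside.
There are look-alikes about, which are no part of the job. There is more than one size of the wand; the job needs the middle-sized.

How it is judged:
By the outcome, as a careful person would: the job done as asked, in the order asked, and still so for the second after the job is handed in, with the robot touching nothing.
It also fails if it takes over 67 s, if anything falls off the work surface, if the arm or the gripper's body presses on something with over 40 N, if the wrist force passes 120 N, or if a joint passes its speed limit or range.

## Robot

A 6-joint arm with a two-finger parallel gripper is mounted at the origin on the work surface. World frame = base frame: x ahead of the robot, y to its left, z up, the work surface at z = 0. Lengths are in m, angles in rad, forces in N, time in s.
With the tool pointing down it reaches from about 0.4 to 0.825 m from the base axis. Payload 7 kg.
Tool frame: the origin (TCP) lies between the finger pads, 19 mm behind the fingertips; this is the grasp point; z points along the fingers, x is the direction in which the jaws open and shut, and the axes are right-handed (so a half turn about z gives the same grasp; the last joint's range is limited). The gripper opens to 85 mm and grips with 20 to 120 N. Pads are 22 mm wide; open, the fingers measure 114 mm over their backs; the gripper's body (76 mm by 85 mm) begins 54 mm behind the grasp point. The pads swing forward as they close: fully open they stand 13 mm farther back than shut.
Start: joints at [1.541, 0.359, 0.012, 0, -1.224, -0.288], TCP at [0.211, 0.641, 0.25] pointing down, gripper open.
Joint ranges: [-3.07, 3.07], [-1.43, 2.12], [-1.02, 1.25], [-3.03, 1.67], [-3.05, -0], [-3.03, 3.03]. Speed limits (rad/s): [2.39, 2.39, 3.01, 3.14, 3.14, 3.14].

## Interface

Orientations are given as a 3x3 rotation matrix whose columns are the frame's x, y, z axes.
In Python, from cell import * gives the robot as it stands.
- The arm moves only by the shell command python3 -m handwheel 'ROWS' [OPENING] [FORCE]. ROWS is a JSON object of lists of equal length, an entry for each row: "dp": the shift along the world's x, y, z in cm, a list of three; "dr": the turn, a rotation vector about the world's x, y, z in degrees, a list of three. A call has 1 to 8 rows; each row is the pose to reach, as a shift and turn from the pose commanded when the call began; what a row does not reach only later rows make up. A row lasts 1/12 s, in which the tool goes at most 41.7 mm and 7.16 degrees, less where a joint would pass 70% of its speed; a pose out of reach is approached as far as the arm can. A call with a gripper value outside its range is refused whole. OPENING is the finger opening in cm, from 0 to 8.54, set as the call begins (- or left out, the last holds). The fingers move at their own pace and stop on an object; FORCE is the grip in N (left out, the last holds). Time passes only in rows, so rows that repeat a pose let the fingers close. It gives the time, the measured TCP pose, the force and the opening at its end, in the units of the state.
- observe(): the state, without advancing time (a new reading comes with each control period).
- camera(name): name is "side" or "top" or "wrist"; returns a dict with "frame" (384x512x3 uint8, blue, green, red), "mtx" (3x3 intrinsics, pixels), "R" (3x3) and "t" (3): a world point X has camera coordinates R X + t. Camera axes: x right, y down, z forward; pixel columns grow to the right and rows downward; lengths in m; the calibration is good to about 2 mm. A picture is of the moment at which its call begins. There is no depth.
- job_done(): hands the job in, once; it reports no verdict.
The state is a dict: "time_s": time; "joint_positions": joint angles; "dq": joint speeds; "joint_torque": joint torques, N m; "tool_pos": TCP position; "tcp_rot": TCP orientation; "wrist_force": force on the tool from outside, world axes, zero at the start; "wrist_torque": the same for the moment, N m; "gripper_width": finger opening in m.
Only numpy, scipy, OpenCV 4.12 (cv2) and the standard library are available. Lean on these libraries where they do the work, as an engineer would, in place of code of your own. Each camera call takes 0.05 s, during which the arm holds its last target.

## Working session

There is one attempt and no reset: what is moved stays moved. The work goes in short steps, Python scripts to look and compute and a shell command to move; the robot and the scene stay as the last step left them, time stands still between calls to the robot, and variables do not carry over. Pictures are saved under pics/ and viewed, and the job is handed in when it is done.

```bash
ls; mkdir -p pics; python3 - <<'E'
from cell import *
import cv2
for n in ["side","top","wrist"]:
    c=camera(n); cv2.imwrite(f"pics/{n}0.png",c["frame"]); print(n,c["mtx"].tolist(),c["R"].tolist(),c["t"])
print(observe())
E
```

```text
pics
side [[402.01052693358236, 0.0, 254.63668646690198], [0.0, 402.01052693358236, 192.36348863404157], [0.0, 0.0, 1.0]] [[0.7306401833138358, -0.6825496784922664, 0.0170545863986167], [-0.35710611272375975, -0.4033180427931163, -0.8425020953165965], [0.58192795669434, 0.6094755883114875, -0.5384230311473653]] [-0.41513548  0.25160484  0.83056835]
top [[412.43698466319677, 0.0, 254.77477005554962], [0.0, 412.43698466319677, 193.26108128659268], [0.0, 0.0, 1.0]] [[-0.016277195733688042, -0.999830120129578, -0.00864776160178721], [-0.9928531403411897, 0.017185074140728642, -0.11809875080379012], [0.1182273006275846, 0.0066636407805190515, -0.9929641993938467]] [-0.06564446  0.52334597  1.3636244 ]
wrist [[272.2933613224682, 0.0, 254.5354466054495], [0.0, 272.2933613224682, 193.0669883717948], [0.0, 0.0, 1.0]] [[-0.312906386134553, -0.9497820039139988, 0.0019335349293578639], [-0.9067713070653504, 0.2993409377393563, 0.2969188435857833], [-0.2825869604196382, 0.09115452832652769, -0.9549007601663947]] [ 0.67458399 -0.03783983  0.37942738]
{'time_s': 0.15, 'joint_positions': array([ 1.54111122e+00,  3.59238822e-01,  1.12796353e-02, -2.10263396e-04,
       -1.22411343e+00, -2.88082615e-01]), 'dq': array([-1.50919591e-05, -3.02652493e-03,  2.38739178e-03,  2.06183398e-03,
       -4.89334800e-04, -9.75022698e-04]), 'joint_torque': array([-1.41594606e-03, -5.83879459e+01,  2.93651247e+01,  6.94059670e+00,
       -4.25986262e-03, -8.47991330e-07]), 'tool_pos': array([0.21084439, 0.64087426, 0.24928073]), 'tcp_rot': array([[-3.12514659e-01, -9.49912908e-01, -2.35547568e-04],
       [-9.49912075e-01,  3.12514700e-01, -1.26984745e-03],
       [ 1.27985656e-03, -1.73096464e-04, -9.99999166e-01]]), 'wrist_force': array([0.09468176, 0.0123855 , 0.1494656 ]), 'wrist_torque': array([ 0.00834906, -0.01346032, -0.03585383]), 'gripper_width': 0.08563595303897968}
```

View pics/top0.png

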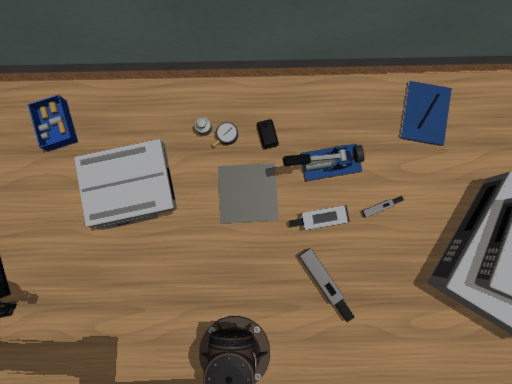

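View pics/side0.png

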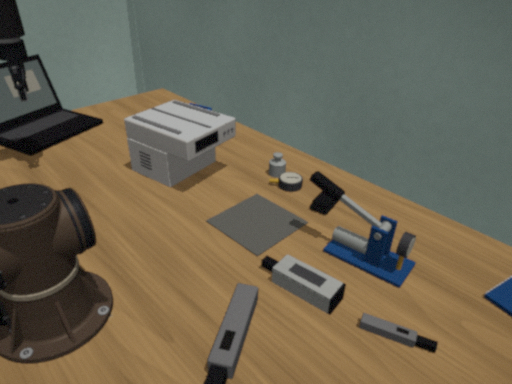

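View pics/wrist0.png

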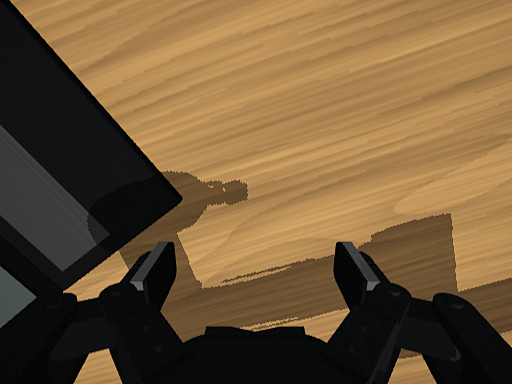

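```bash
cat > h.py <<'E'
from cell import *
import numpy as np, cv2
def ray(c,u,v):
    d=c["R"].T@(np.linalg.inv(c["mtx"])@np.array([u,v,1.])); o=-c["R"].T@c["t"]; return o,d
def at_z(c,u,v,z):
    o,d=ray(c,u,v); s=(z-o[2])/d[2]; return o+s*d
def proj(c,X):
    p=c["mtx"]@(c["R"]@np.asarray(X)+c["t"]); return p[:2]/p[2]
def crop(c,u0,v0,w,h,k,fn):
    cv2.imwrite("pics/"+fn,cv2.resize(c["frame"][v0:v0+h,u0:u0+w],None,fx=k,fy=k,interpolation=cv2.INTER_CUBIC))
E
python3 - <<'E'
from h import *
c=camera("top")
crop(c,270,130,110,110,5,"t1.png"); crop(c,65,130,120,110,5,"t2.png"); crop(c,190,105,110,130,4,"t3.png")
s=camera("side")
crop(s,250,160,190,160,4,"s1.png");crop(s,110,90,200,160,4,"s2.png")
E
```

```text
(no output)
```

View pics/t1.png

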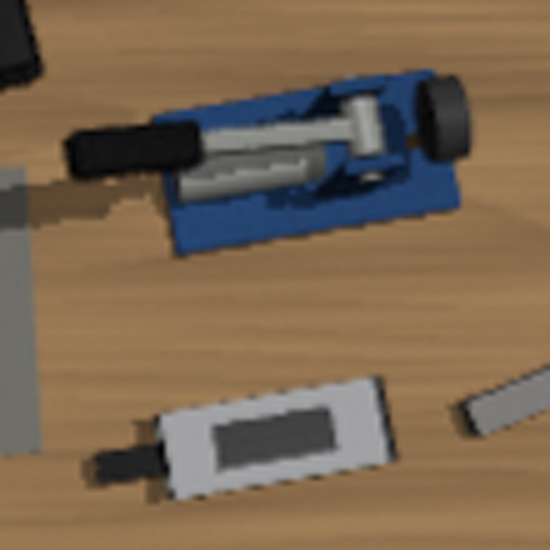

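View pics/t2.png

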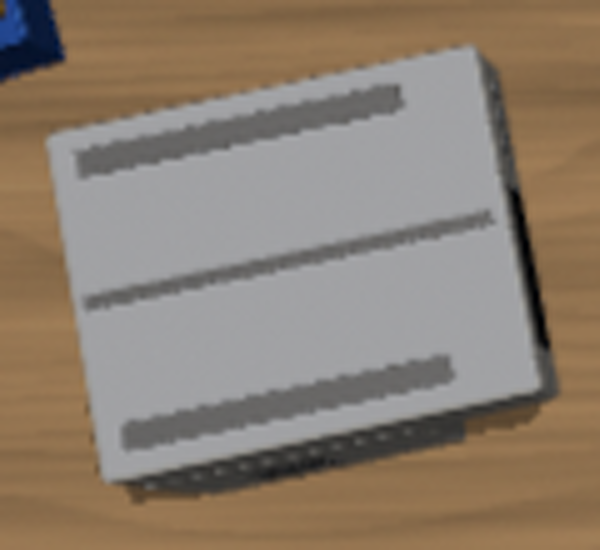

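View pics/t3.png

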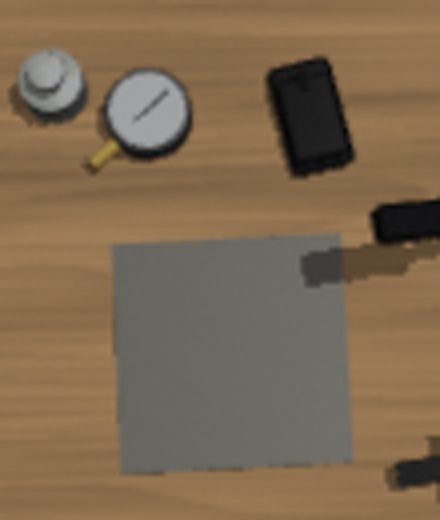

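View pics/s1.png

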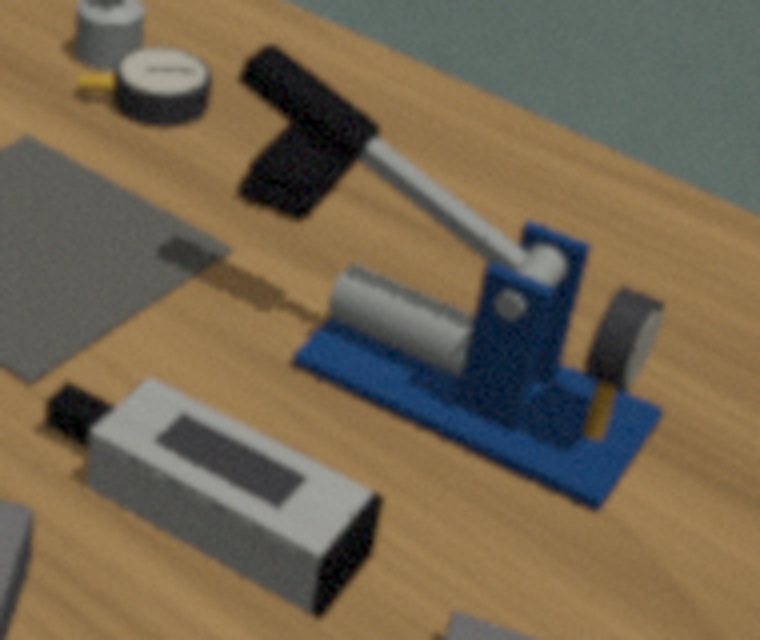

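View pics/s2.png

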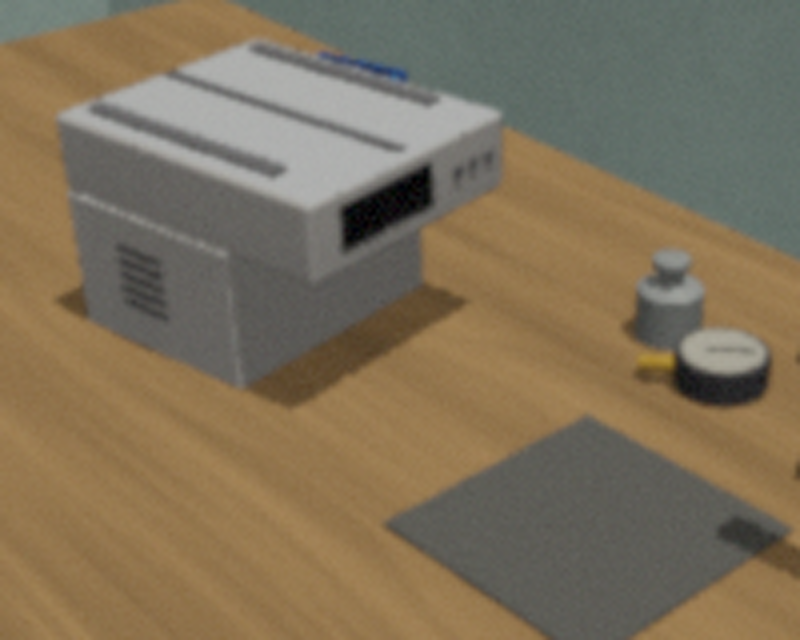

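```bash
cat > m.py <<'E'
from h import *
c=camera("top"); s=camera("side")
def T(p,o,k,z): return at_z(c,o[0]+(p[0]+.5)/k-.5,o[1]+(p[1]+.5)/k-.5,z)
def S(p,o,k,z): return at_z(s,o[0]+(p[0]+.5)/k-.5,o[1]+(p[1]+.5)/k-.5,z)
A=(270,130);B=(65,130);C=(190,105)
np.set_printoptions(precision=4,suppress=True)
ang=lambda v:np.degrees(np.arctan2(v[1],v[0]))
print("holster top corners")
h=[T(p,A,5,.045) for p in [(160,417),(172,498),(395,460),(380,380)]]; print(np.array(h))
m=(h[0]+h[1])/2; b=(h[2]+h[3])/2; print("mouth",m,"len",np.linalg.norm(m-b),"w",np.linalg.norm(h[0]-h[1]),"ang",ang(m-b))
print("nose tip top",T((88,470),A,5,.030), ang(T((88,470),A,5,.03)-T((163,462),A,5,.03)))
print("pump base")
q=[T(p,A,5,.012) for p in [(152,118),(178,255),(460,207),(435,70)]]
m=(q[0]+q[1])/2; b=(q[2]+q[3])/2;print(np.array(q),"len",np.linalg.norm(m-b),"ang",ang(m-b))
print("lever grip pt",T((128,148),A,5,.169),"end",T((70,157),A,5,.19),T((200,144),A,5,.14), "knob",T((368,125),A,5,.11))
print("instrument")
i=[T(p,B,5,.185) for p in [(478,48),(540,390),(105,480),(48,135)]];print(np.array(i))
m=(i[0]+i[1])/2; b=(i[2]+i[3])/2;print("front mid",m,"len",np.linalg.norm(m-b),"w",np.linalg.norm(i[0]-i[1]),"ang",ang(b-m))
r=[T(p,B,5,.186) for p in [(492,217),(85,303)]];print("rib",np.array(r),ang(r[1]-r[0]))
u=(b-m)/np.linalg.norm(b-m); print("window",m+.09*u,"perp ang",ang(i[0]-i[1]))
S2=(110,90)
si=[S(p,S2,4,.185) for p in [(500,118),(312,210),(60,120),(250,40)]];print("side inst",np.array(si),ang(si[3]-si[0]),(si[0]+si[1])/2)
print("side lower front corner",S((240,385),S2,4,0))
print("mat"); mt=[T(p,C,4,.003) for p in [(112,245),(340,234),(354,460),(122,474)]];print(np.array(mt),np.mean(mt,0),ang(mt[1]-mt[2]),ang(mt[0]-mt[1]))
print("mouse",T((312,115),C,4,.02),"gauge",T((148,112),C,4,.03),"weight",T((48,75),C,4,.07))
S1=(250,160)
sh=[S(p,S1,4,.045) for p in [(90,430),(150,378),(378,498),(320,555)]];print("side holster",np.array(sh),ang((sh[0]+sh[1]-sh[2]-sh[3])),(sh[0]+sh[1])/2)
print("side mat",np.mean([S(p,S2,4,.003) for p in [(387,523),(588,415),(792,527)]],0))
w=camera("wrist");o=observe();cp=-w["R"].T@w["t"];print("cam in tool",o["tcp_rot"].T@(cp-o["tool_pos"]))
E
python3 m.py
```

```text
holster top corners
[[ 0.4517 -0.2291  0.045 ]
 [ 0.3979 -0.2354  0.045 ]
 [ 0.4206 -0.3837  0.045 ]
 [ 0.4739 -0.376   0.045 ]]
mouth [ 0.4248 -0.2322  0.045 ] len 0.14934765827367266 w 0.05415188958630294 ang 98.62955584570767
nose tip top [ 0.418  -0.1814  0.03  ] 95.12151552521472
pump base
[[ 0.6614 -0.2332  0.012 ]
 [ 0.5652 -0.2482  0.012 ]
 [ 0.5952 -0.4431  0.012 ]
 [ 0.6917 -0.4303  0.012 ]] len 0.1982885069879894 ang 98.74822224569924
lever grip pt [ 0.6089 -0.2012  0.169 ] end [ 0.5997 -0.1641  0.19  ] [ 0.6165 -0.2492  0.14  ] knob [ 0.633  -0.3614  0.11  ]
instrument
[[0.6753 0.211  0.185 ]
 [0.4648 0.1715 0.185 ]
 [0.4153 0.4314 0.185 ]
 [0.6258 0.473  0.185 ]]
front mid [0.57   0.1912 0.185 ] len 0.2656049358292831 w 0.21414123450853398 ang 100.73304128507421
rib [[0.5702 0.2011 0.186 ]
 [0.522  0.4465 0.186 ]] 101.11152942119716
window [0.5533 0.2797 0.185 ] perp ang 10.631770646971791
side inst [[0.6716 0.2063 0.185 ]
 [0.467  0.1659 0.185 ]
 [0.4141 0.4222 0.185 ]
 [0.622  0.4786 0.185 ]] 100.31058587980905 [0.5693 0.1861 0.185 ]
side lower front corner [0.456  0.2705 0.    ]
mat
[[ 0.6236  0.0534  0.003 ]
 [ 0.6298 -0.145   0.003 ]
 [ 0.4333 -0.1526  0.003 ]
 [ 0.4246  0.046   0.003 ]] [ 0.5278 -0.0495  0.003 ] 2.230723147932187 91.77777406207362
mouse [ 0.7317 -0.1223  0.02  ] gauge [0.7343 0.0191 0.03  ] weight [0.7568 0.0998 0.07  ]
side holster [[ 0.3995 -0.2365  0.045 ]
 [ 0.4562 -0.2291  0.045 ]
 [ 0.4765 -0.3757  0.045 ]
 [ 0.4217 -0.3798  0.045 ]] 98.3397915650419 [ 0.4278 -0.2328  0.045 ]
side mat [ 0.5638 -0.0142  0.003 ]
cam in tool [-0.0005 -0.0768 -0.123 ]
```

```bash
python3 -m handwheel '{"dp":[[1,-2,1],[2.6,-5.4,2],[4.2,-8.8,3],[5.8,-12.2,4],[7.4,-15.6,4],[9,-19,4],[10.6,-22.4,4],[12.2,-25.8,4]],"dr":[[0,0,-6],[0,0,-12],[0,0,-18],[0,0,-24],[0,0,-30],[0,0,-36],[0,0,-42],[0,0,-48]]}' 0 60
python3 -m handwheel '{"dp":[[1.6,-3.4,0],[3.2,-6.8,0],[4.8,-10.2,0],[6.4,-13.6,0],[8,-17,0],[9.6,-20.4,0],[11.2,-23.8,0],[12.8,-27.2,0]],"dr":[[0,0,-6],[0,0,-12],[0,0,-15],[0,0,-15],[0,0,-15],[0,0,-15],[0,0,-15],[0,0,-15]]}'
python3 -m handwheel '{"dp":[[1.6,-3.4,0],[3.2,-6.8,0],[4.8,-10.2,0],[6.4,-13.6,0],[8,-17,-1],[9.6,-20.4,-2],[11.2,-23.8,-3],[13.6,-28.6,-5]],"dr":[[0,0,0],[0,0,0],[0,0,0],[0,0,0],[0,0,0],[0,0,0],[0,0,0],[0,0,0]]}'
```

```text
time_s: 1.07
tool_pos: [0.3333, 0.3814, 0.2903]
tcp_rot: [[-0.917, -0.399, 0.0], [-0.399, 0.917, 0.001], [-0.001, 0.001, -1.0]]
wrist_force: [1.1, -0.6, 1.2]
gripper_width: -0.0001
time_s: 1.73
tool_pos: [0.4613, 0.1094, 0.2905]
tcp_rot: [[-0.988, -0.153, 0.001], [-0.153, 0.988, 0.001], [-0.001, 0.001, -1.0]]
wrist_force: [0.9, 1.1, 0.0]
gripper_width: 0.0
time_s: 2.4
tool_pos: [0.5913, -0.1637, 0.2461]
tcp_rot: [[-0.988, -0.153, 0.002], [-0.153, 0.988, -0.0], [-0.002, -0.001, -1.0]]
wrist_force: [0.4, 1.1, 1.2]
gripper_width: 0.0001
```

```bash
python3 -m handwheel '{"dp":[[1,-2,-1],[1.5,-3.6,-3],[1.5,-3.6,-3]],"dr":[[0,0,0],[0,0,0],[0,0,0]]}'
python3 - <<'E'
from h import *
s=camera("side");crop(s,250,90,190,150,4,"s3.png")
c=camera("top");crop(c,270,110,120,110,5,"t4.png");o=observe();print(o["tool_pos"],o["wrist_force"],o["joint_positions"])
E
```

```text
time_s: 2.65
tool_pos: [0.6042, -0.2003, 0.2107]
tcp_rot: [[-0.989, -0.149, -0.006], [-0.149, 0.989, 0.001], [0.006, 0.002, -1.0]]
wrist_force: [-0.6, -0.1, -1.0]
gripper_width: -0.0
[ 0.60486943 -0.19848144  0.21426322] [-0.02321541 -0.1316213   0.20281777] [-1.10367303e-02  3.21309899e-01 -1.26525737e-01 -1.96544339e-05
 -1.12535520e+00  1.62914439e-01]
```

View pics/s3.png

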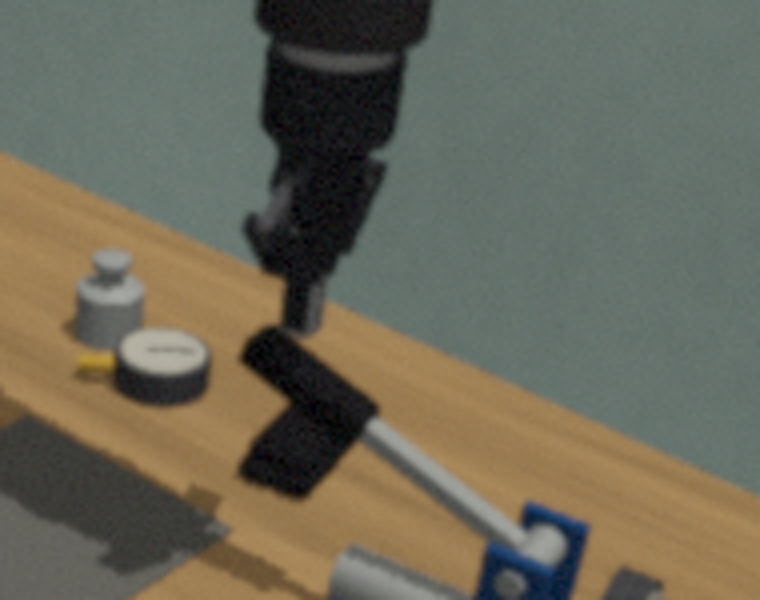

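View pics/t4.png

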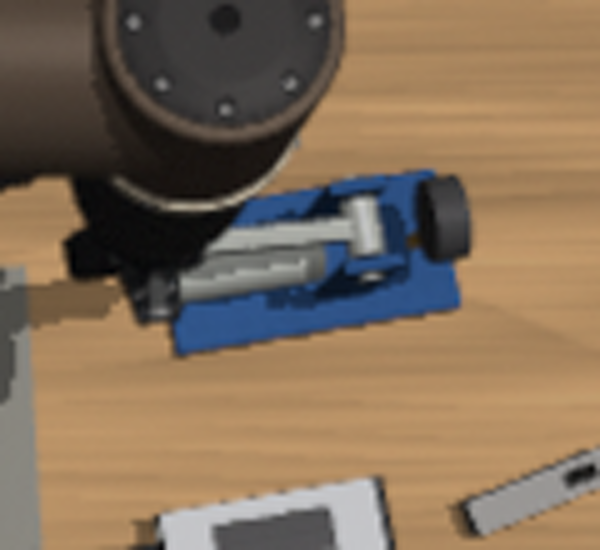

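```bash
python3 -m handwheel '{"dp":[[0.4,-0.5,-2],[0.4,-0.3,-4],[0.4,-0.1,-6],[0.3,0.3,-8],[0.2,0.6,-9.5],[0.2,0.6,-10.5],[0.2,0.6,-11.5]],"dr":[[0,0,0],[0,0,0],[0,0,0],[0,0,0],[0,0,0],[0,0,0],[0,0,0]]}'
python3 -m handwheel '{"dp":[[0,0,-0.5],[0,0,-0.7]],"dr":[[0,0,0],[0,0,0]]}'
```

```text
time_s: 3.33
tool_pos: [0.6091, -0.1915, 0.1028]
tcp_rot: [[-0.988, -0.155, 0.004], [-0.155, 0.988, -0.002], [-0.004, -0.002, -1.0]]
wrist_force: [0.3, -3.8, 7.5]
gripper_width: -0.0003
time_s: 3.5
tool_pos: [0.6092, -0.1917, 0.0956]
tcp_rot: [[-0.988, -0.155, 0.004], [-0.155, 0.988, -0.002], [-0.004, -0.002, -1.0]]
wrist_force: [0.1, -3.5, 8.7]
gripper_width: 0.0003
```

```bash
python3 -m handwheel '{"dp":[[0,0,-0.4],[0,0,-0.7]],"dr":[[0,0,0],[0,0,0]]}'
python3 -m handwheel '{"dp":[[0,0,-0.3],[0,0,-0.3]],"dr":[[0,0,0],[0,0,0]]}'
```

```text
time_s: 3.67
tool_pos: [0.6093, -0.1919, 0.0894]
tcp_rot: [[-0.988, -0.155, 0.005], [-0.155, 0.988, -0.002], [-0.004, -0.002, -1.0]]
wrist_force: [-1.5, -3.6, 8.5]
gripper_width: 0.0
time_s: 3.83
tool_pos: [0.6095, -0.192, 0.0885]
tcp_rot: [[-0.988, -0.156, 0.005], [-0.156, 0.988, -0.002], [-0.005, -0.003, -1.0]]
wrist_force: [-5.9, -1.6, 22.6]
gripper_width: -0.0
```

```bash
python3 -m handwheel '{"dp":[[0.0,0,2],[0,-0.2,4.5],[0.1,-0.5,7],[0.2,-0.8,9.5],[0.2,-1,11.5],[0.2,-1,12.2],[0.2,-1,12.2]],"dr":[[0,0,0],[0,0,0],[0,0,0],[0,0,0],[0,0,0],[0,0,0],[0,0,0]]}'
python3 - <<'E'
from h import *
s=camera("side");crop(s,250,90,190,150,4,"s4.png")
E
python3 -m handwheel '{"dp":[[0,0,-2],[0,0.2,-4.5],[0,0.5,-7],[-0.1,0.8,-9.5],[-0.2,1,-11.3],[-0.2,1,-11.9],[-0.2,1,-12.2],[-0.2,1,-12.2]],"dr":[[0,0,0],[0,0,0],[0,0,0],[0,0,0],[0,0,0],[0,0,0],[0,0,0],[0,0,0]]}'
```

```text
time_s: 4.42
tool_pos: [0.6107, -0.2013, 0.209]
tcp_rot: [[-0.988, -0.154, 0.006], [-0.154, 0.988, -0.0], [-0.005, -0.001, -1.0]]
wrist_force: [0.1, -0.6, -0.5]
gripper_width: -0.0002
time_s: 5.13
tool_pos: [0.6078, -0.1916, 0.0873]
tcp_rot: [[-0.988, -0.156, 0.001], [-0.156, 0.988, -0.002], [-0.001, -0.002, -1.0]]
wrist_force: [-11.6, 5.4, 37.6]
gripper_width: -0.0001
```

View pics/s4.png

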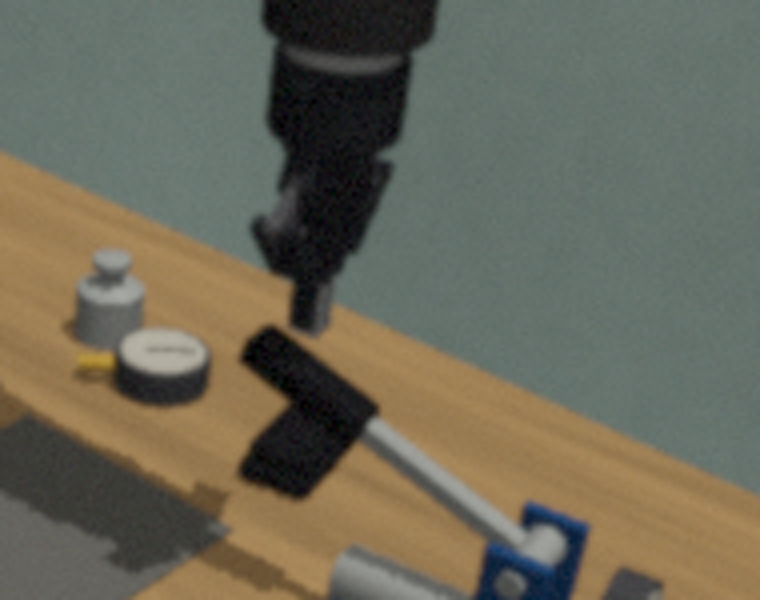

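```bash
python3 -m handwheel '{"dp":[[0.0,0,2],[0,-0.2,4.5],[0.1,-0.5,7],[0.2,-0.8,9.5],[0.2,-1,11.5],[0.2,-1,12.2],[0.2,-1,12.2]],"dr":[[0,0,0],[0,0,0],[0,0,0],[0,0,0],[0,0,0],[0,0,0],[0,0,0]]}'
python3 -m handwheel '{"dp":[[0,0,-2],[0,0.2,-4.5],[0,0.5,-7],[-0.1,0.8,-9.5],[-0.2,1,-11.1],[-0.2,1,-11.7],[-0.2,1,-12],[-0.2,1,-12]],"dr":[[0,0,0],[0,0,0],[0,0,0],[0,0,0],[0,0,0],[0,0,0],[0,0,0],[0,0,0]]}'
python3 -m handwheel '{"dp":[[0.0,0,2],[0,-0.2,4.5],[0.1,-0.5,7],[0.2,-0.8,9.5],[0.2,-1,11.5],[0.2,-1,12.2],[0.2,-1,12.2]],"dr":[[0,0,0],[0,0,0],[0,0,0],[0,0,0],[0,0,0],[0,0,0],[0,0,0]]}'
```

```text
time_s: 5.72
tool_pos: [0.6098, -0.2014, 0.2064]
tcp_rot: [[-0.988, -0.153, 0.002], [-0.153, 0.988, 0.0], [-0.002, -0.0, -1.0]]
wrist_force: [0.6, 0.5, 0.6]
gripper_width: 0.0001
time_s: 6.38
tool_pos: [0.6069, -0.1915, 0.0875]
tcp_rot: [[-0.988, -0.155, -0.001], [-0.155, 0.988, -0.001], [0.001, -0.001, -1.0]]
wrist_force: [-10.5, 6.1, 32.2]
gripper_width: -0.0001
time_s: 6.97
tool_pos: [0.6095, -0.2014, 0.2076]
tcp_rot: [[-0.988, -0.153, 0.001], [-0.153, 0.988, 0.0], [-0.001, 0.0, -1.0]]
wrist_force: [-0.0, 0.2, 0.0]
gripper_width: -0.0
```

```bash
python3 -m handwheel '{"dp":[[-0.5,0,2],[-4,0,2],[-8,0,1],[-12,-0.2,-1],[-15,-0.3,-4],[-17.5,-0.4,-7],[-18.7,-0.5,-9],[-18.7,-0.5,-9]],"dr":[[0,0,0],[0,0,0],[0,0,0],[0,0,0],[0,0,0],[0,0,0],[0,0,0],[0,0,0]]}' 6 60
python3 - <<'E'
from h import *
o=observe();print(o["tool_pos"],o["tcp_rot"])
w=camera("wrist");cv2.imwrite("pics/w1.png",w["frame"])
s=camera("side");crop(s,200,180,200,140,4,"s5.png")
print(w["R"].tolist(),w["t"].tolist())
E
```

```text
time_s: 7.63
tool_pos: [0.4146, -0.2058, 0.1115]
tcp_rot: [[-0.989, -0.151, -0.011], [-0.151, 0.989, 0.003], [0.011, 0.004, -1.0]]
wrist_force: [-0.5, 1.1, -0.8]
gripper_width: 0.06
[ 0.41458796 -0.2057625   0.11148173] [[-0.98853918 -0.15053728 -0.01135004]
 [-0.15057584  0.98859499  0.00261793]
 [ 0.01082649  0.00429697 -0.99993216]]
[[-0.9885906036389543, -0.15023737429402312, 0.0108328095157742], [-0.14006146503853242, 0.9433250438628629, 0.3008664946988746], [-0.05542025268823127, 0.2959165304378341, -0.9536047412872939]] [0.378797940931166, 0.2545784414982743, 0.33024600448255226]
```

View pics/w1.png

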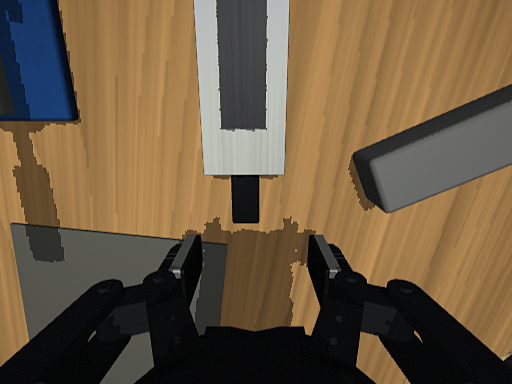

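View pics/s5.png

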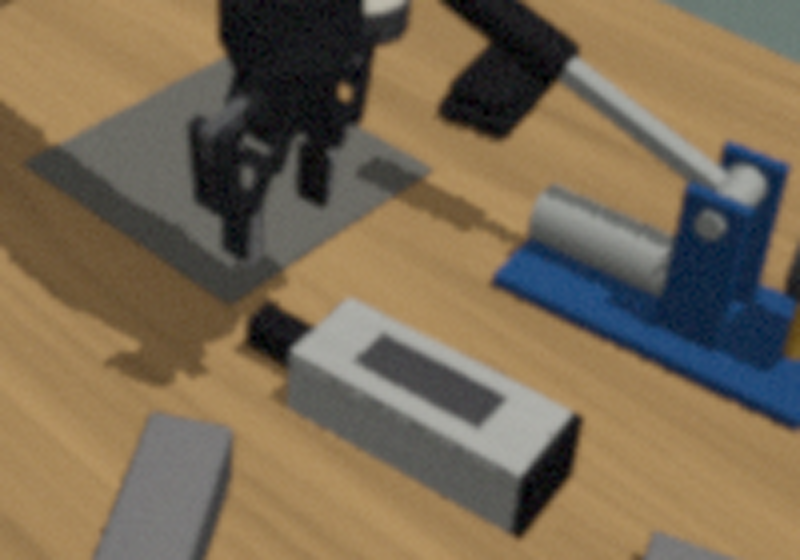

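```bash
python3 - <<'E'
from h import *
w=camera("wrist");o=observe()
print(o["tool_pos"],o["tcp_rot"][:,0],o["tcp_rot"][:,2])
for u,v,z in [(233,222,.03),(259,222,.03),(232,177,.03),(259,177,.03),(205,175,.045),(284,175,.045),(289,0,.045),(194,0,.045)]: print(u,v,at_z(w,u,v,z))
E
```

```text
[ 0.42231249 -0.20663277  0.11664219] [-0.98819952 -0.15316101  0.00184694] [-1.86071167e-03 -5.33910121e-05 -9.99998267e-01]
233 222 [ 0.43687318 -0.18969759  0.03      ]
259 222 [ 0.41554855 -0.19294749  0.03      ]
232 177 [ 0.44261215 -0.22766393  0.03      ]
259 177 [ 0.42159057 -0.23088431  0.03      ]
205 175 [ 0.46162203 -0.2300365   0.045     ]
284 175 [ 0.40466804 -0.23876342  0.045     ]
289 0 [ 0.4218476  -0.34698266  0.045     ]
194 0 [ 0.47907268 -0.33807472  0.045     ]
```

```bash
python3 - <<'E'
from h import *
w=camera("wrist");cv2.imwrite("pics/w2.png",w["frame"][100:300,150:350].repeat(3,0).repeat(3,1))
o=observe();print(o["tool_pos"])
import json;json.dump([w[k].tolist() for k in("mtx","R","t")],open("w2.json","w"))
E
```

```text
[ 0.42321528 -0.20666567  0.11731806]
```

View pics/w2.png

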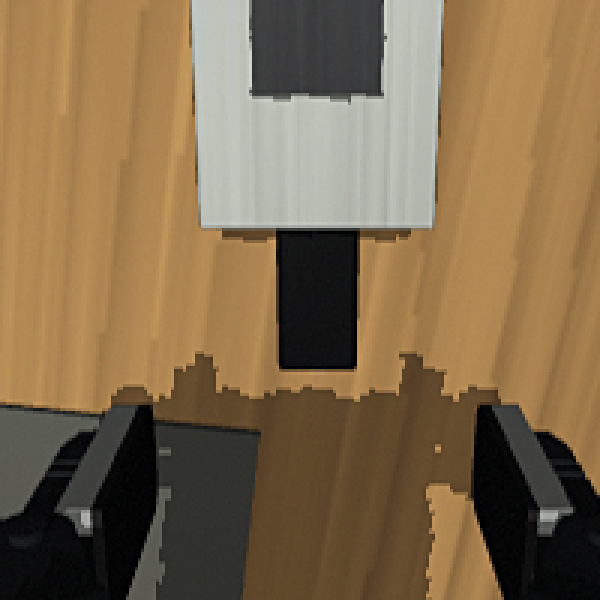

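```bash
python3 - <<'E'
from h import *
import json
a=json.load(open("w2.json"));w=dict(zip(("mtx","R","t"),map(np.array,a)))
for u,v,z in [(242.5,222.7,.03),(268.7,222.7,.03),(242.3,177,.03),(268.8,177,.03),(217,176,.045),(294.6,176,.045),(297.5,100,.045),(214,100,.045)]: print(u,v,at_z(w,u,v,z))
E
```

```text
242.5 222.7 [ 0.43083003 -0.18992977  0.03      ]
268.7 222.7 [ 0.4092109  -0.19325672  0.03      ]
242.3 177 [ 0.43647487 -0.22875522  0.03      ]
268.8 177 [ 0.41573013 -0.2319547   0.03      ]
217 176 [ 0.45485106 -0.23044105  0.045     ]
294.6 176 [ 0.39851207 -0.23913066  0.045     ]
297.5 100 [ 0.40693525 -0.29131939  0.045     ]
214 100 [ 0.46279668 -0.28267574  0.045     ]
```

```bash
python3 -m handwheel '{"dp":[[0,-0.1,-2],[0,-0.1,-4.5],[0,-0.1,-7],[0,-0.1,-8.5],[0,-0.1,-9.1],[0,-0.1,-9.1]],"dr":[[0,0,0],[0,0,0],[0,0,0],[0,0,0],[0,0,0],[0,0,0]]}'
python3 -m handwheel '{"dp":[[0,0,0],[0,0,0],[0,0,0],[0,0,0]],"dr":[[0,0,0],[0,0,0],[0,0,0],[0,0,0]]}' 0 70
```

```text
time_s: 8.33
tool_pos: [0.4226, -0.2076, 0.0255]
tcp_rot: [[-0.988, -0.153, -0.002], [-0.153, 0.988, 0.0], [0.002, 0.0, -1.0]]
wrist_force: [-0.1, 1.1, 0.8]
gripper_width: 0.06
time_s: 8.67
tool_pos: [0.4232, -0.2078, 0.0277]
tcp_rot: [[-0.988, -0.153, 0.002], [-0.153, 0.988, -0.0], [-0.002, -0.001, -1.0]]
wrist_force: [-0.8, 1.5, 7.4]
gripper_width: 0.0203
```

```bash
python3 -m handwheel '{"dp":[[0,0,0.1],[0,0,0.2],[0,0,0.2]],"dr":[[0,0,0],[0,0,0],[0,0,0]]}'
python3 - <<'E'
from h import *
w=camera("wrist");crop(w,130,80,260,220,3,"w3.png")
s=camera("side");crop(s,200,180,200,140,4,"s6.png");print(observe()["wrist_force"],observe()["wrist_torque"],observe()["tool_pos"])
E
```

```text
time_s: 8.92
tool_pos: [0.4224, -0.2077, 0.0289]
tcp_rot: [[-0.988, -0.153, 0.001], [-0.153, 0.988, 0.0], [-0.001, 0.0, -1.0]]
wrist_force: [-0.1, 0.7, -3.0]
gripper_width: 0.0205
[ 0.24376899  0.05281847 -1.62866736] [ 0.16334283  0.0079362  -0.04022283] [ 0.42227972 -0.20770628  0.02853636]
```

View pics/w3.png

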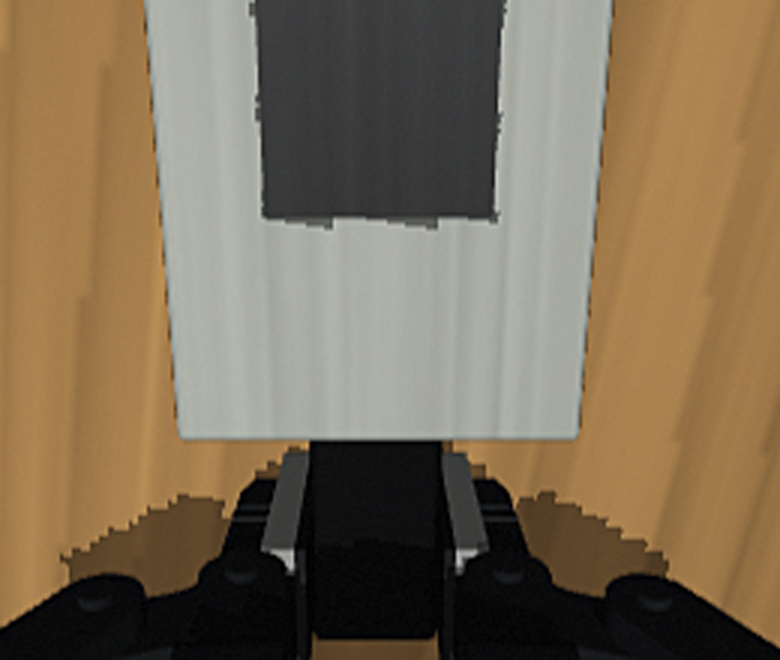

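View pics/s6.png

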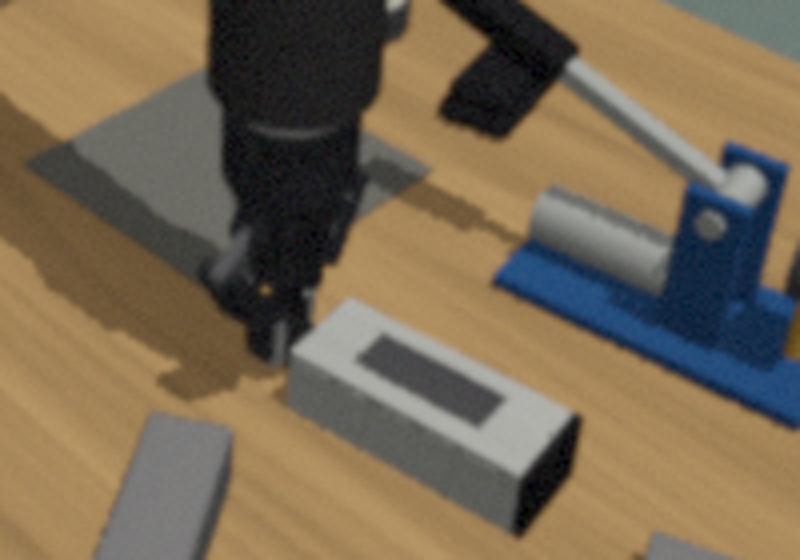

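```bash
python3 -m handwheel '{"dp":[[-0.15,1,0],[-0.45,3,0],[-0.76,5,0],[-1.07,7,0],[-1.38,9,0],[-1.68,11,0],[-2,13,0],[-2.3,15,0]],"dr":[[0,0,0],[0,0,0],[0,0,0],[0,0,0],[0,0,0],[0,0,0],[0,0,0],[0,0,0]]}'
python3 -m handwheel '{"dp":[[-0.25,1.5,0],[-0.25,1.7,0],[-0.25,1.7,0]],"dr":[[0,0,0],[0,0,0],[0,0,0]]}'
python3 - <<'E'
from h import *
w=camera("wrist");crop(w,130,0,260,260,3,"w4.png")
s=camera("side");crop(s,180,180,200,140,4,"s7.png");c=camera("top");crop(c,240,180,120,130,5,"t7.png");o=observe();print(o["wrist_force"],o["wrist_torque"],o["tool_pos"],o["joint_positions"],o["gripper_width"])
E
```

```text
time_s: 9.68
tool_pos: [0.3989, -0.0565, 0.0284]
tcp_rot: [[-0.988, -0.153, 0.0], [-0.153, 0.988, 0.0], [-0.0, 0.0, -1.0]]
wrist_force: [-0.1, -0.5, -2.0]
gripper_width: 0.0206
time_s: 9.93
tool_pos: [0.3968, -0.0398, 0.0285]
tcp_rot: [[-0.988, -0.155, 0.0], [-0.155, 0.988, 0.0], [-0.0, 0.0, -1.0]]
wrist_force: [-0.3, 0.3, -1.5]
gripper_width: 0.0203
[ 0.34412584  0.47958608 -1.99534668] [ 0.16175285  0.0183412  -0.00805857] [ 0.3968069  -0.04100992  0.02839851] [ 3.98562507e-01  2.06762591e-01 -8.53946102e-01 -3.52122701e-05
 -5.10265620e-01 -2.45234457e-01] 0.020412337957310036
```

View pics/w4.png

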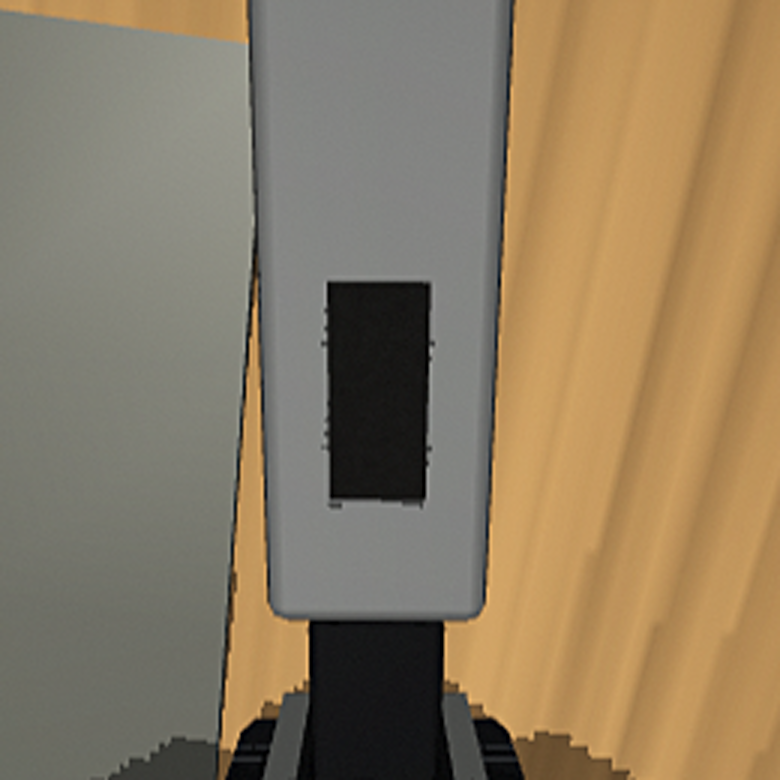

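View pics/s7.png

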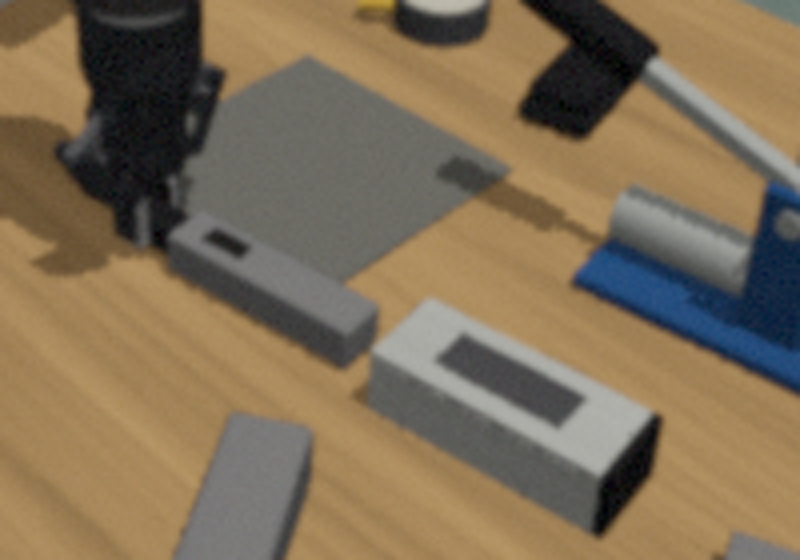

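View pics/t7.png

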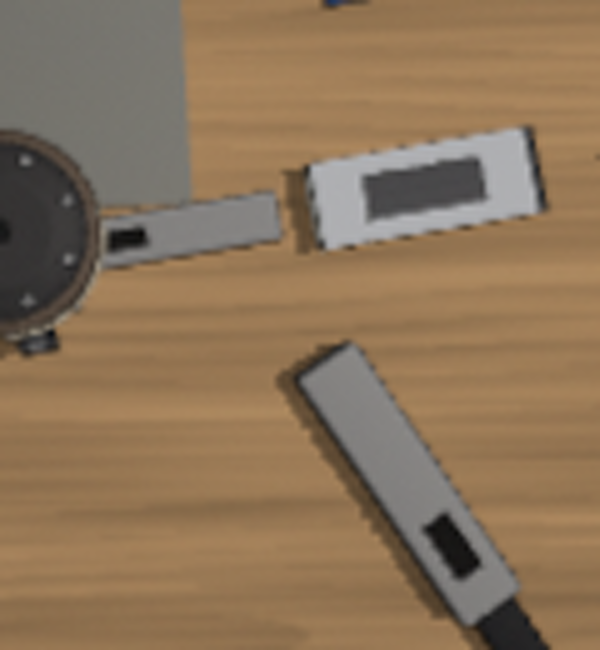

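```bash
python3 -m handwheel '{"dp":[[-0.6,0,0],[-1.2,0,0],[-1.2,0,0]],"dr":[[0,0,0],[0,0,0],[0,0,0]]}'
python3 -m handwheel '{"dp":[[0,0,-0.2],[0,0,-0.4],[0,0,-0.4]],"dr":[[0,0,0],[0,0,0],[0,0,0]]}'
```

```text
time_s: 10.33
tool_pos: [0.3828, -0.0417, 0.0282]
tcp_rot: [[-0.989, -0.151, -0.002], [-0.151, 0.989, -0.0], [0.002, -0.0, -1.0]]
wrist_force: [-1.0, -0.5, -2.7]
gripper_width: 0.021
time_s: 10.58
tool_pos: [0.385, -0.0408, 0.0242]
tcp_rot: [[-0.988, -0.153, 0.0], [-0.153, 0.988, -0.0], [-0.0, -0.0, -1.0]]
wrist_force: [-0.2, 0.4, -1.6]
gripper_width: 0.0206
```

```bash
python3 -m handwheel '{"dp":[[0,0,-0.1],[0,0,-0.1]],"dr":[[0,0,0],[0,0,0]]}'
python3 -m handwheel '{"dp":[[0,0,-0.05],[0,0,-0.1]],"dr":[[0,0,0],[0,0,0]]}'
```

```text
time_s: 10.75
tool_pos: [0.3851, -0.0407, 0.0236]
tcp_rot: [[-0.988, -0.153, -0.0], [-0.153, 0.988, -0.0], [0.0, -0.0, -1.0]]
wrist_force: [-2.5, 0.5, 8.4]
gripper_width: 0.0207
time_s: 10.92
tool_pos: [0.3852, -0.0406, 0.0231]
tcp_rot: [[-0.988, -0.153, 0.0], [-0.153, 0.988, -0.0], [-0.0, -0.0, -1.0]]
wrist_force: [-8.6, 6.8, 26.5]
gripper_width: 0.0205
```

```bash
python3 -m handwheel '{"dp":[[0,0,0.1],[0,0,0.1],[0,0,0.1],[0,0,0.1],[0,0,1.5],[0,0,4.5],[0,-2,7.5],[0,-5,9]],"dr":[[0,0,0],[0,0,0],[0,0,0],[0,0,0],[0,0,0],[0,0,0],[0,0,0],[0,0,0]]}' 5.5
python3 -m handwheel '{"dp":[[0.3,-3,0],[0.5,-5,0],[0.5,-5,0],[0.5,-5,0]],"dr":[[0,0,0],[0,0,0],[0,0,0],[0,0,0]]}' 5.5
python3 - <<'E'
from h import *
w=camera("wrist");cv2.imwrite("pics/w5.png",w["frame"]);crop(w,130,0,260,260,3,"w5.png")
c=camera("top");crop(c,240,180,120,130,5,"t8.png");o=observe();print(o["wrist_force"],o["tool_pos"],o["joint_positions"])
import json;json.dump([w[k].tolist() for k in("mtx","R","t")],open("w5.json","w"))
E
```

```text
time_s: 11.58
tool_pos: [0.3865, -0.0901, 0.1155]
tcp_rot: [[-0.988, -0.157, 0.004], [-0.157, 0.988, 0.0], [-0.004, -0.0, -1.0]]
wrist_force: [2.5, -0.5, -0.1]
gripper_width: 0.0549
time_s: 11.92
tool_pos: [0.3896, -0.1416, 0.1122]
tcp_rot: [[-0.989, -0.15, -0.0], [-0.15, 0.989, 0.0], [0.0, 0.0, -1.0]]
wrist_force: [-1.2, 1.2, -0.8]
gripper_width: 0.0551
[ 0.34101274  0.45612374 -0.21603131] [ 0.38953962 -0.1406346   0.11214946] [ 1.34962915e-01  7.28927103e-02 -7.25469015e-01 -1.22523736e-04
 -7.73167381e-01  1.79487428e-02]
```

View pics/w5.png

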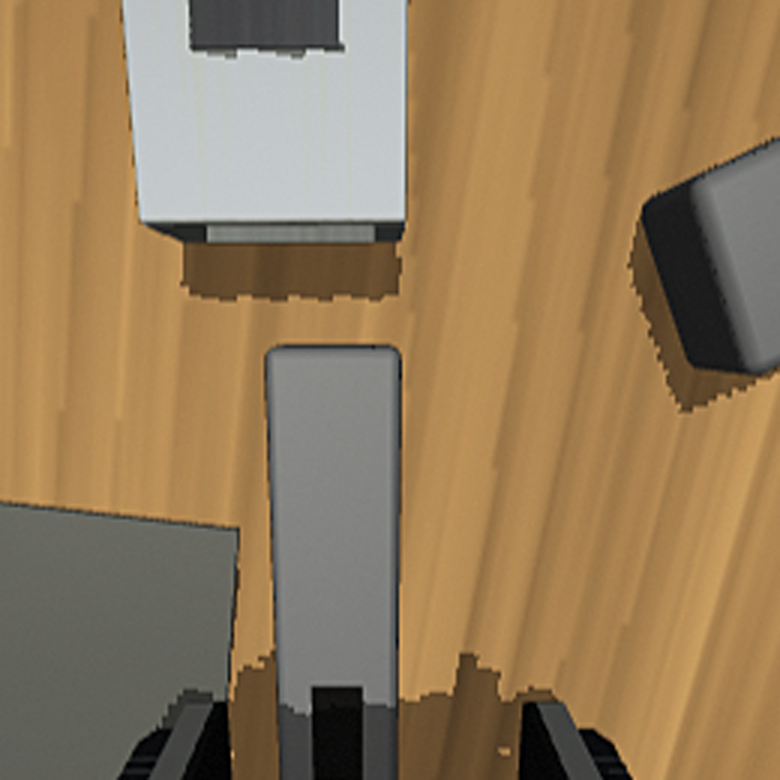

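View pics/t8.png

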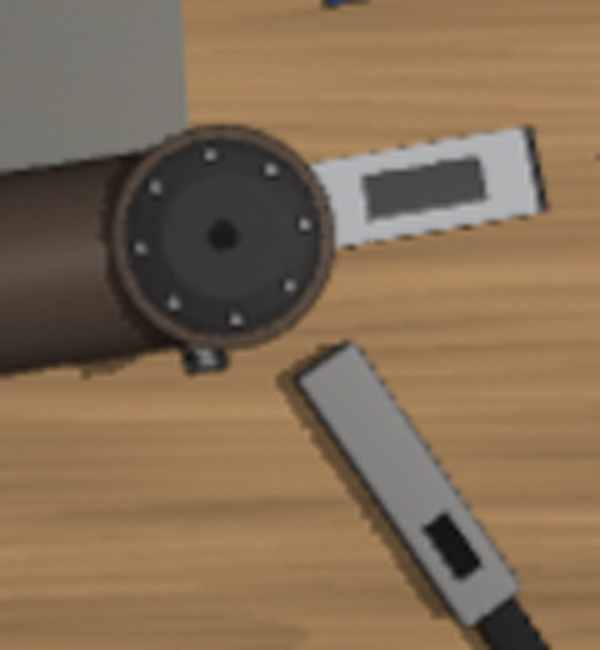

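```bash
python3 - <<'E'
from h import *
import json
a=json.load(open("w5.json"));w=dict(zip(("mtx","R","t"),map(np.array,a)))
P=[at_z(w,130+u/3,v/3,.03) for u,v in [(266,347),(400,347),(281,700),(397.5,700)]]
print(np.array(P)); t=(P[0]+P[1])/2; n=(P[2]+P[3])/2; d=n-t;d/=np.linalg.norm(d); print(t,np.degrees(np.arctan2(d[1],d[0])),np.linalg.norm(P[0]-P[1]))
for s in (.035,.04,.045): print(s,t+d*s)
o=observe();x=o["tcp_rot"][:,0];print(np.degrees(np.arctan2(x[1],x[0])),o["tool_pos"])
E
```

```text
[[ 0.42694586 -0.20764316  0.03      ]
 [ 0.39490588 -0.21249411  0.03      ]
 [ 0.41244939 -0.11506815  0.03      ]
 [ 0.3806705  -0.11987368  0.03      ]]
[ 0.41092587 -0.21006863  0.03      ] 98.81875605487701 0.03240511846553941
0.035 [ 0.40556004 -0.17548239  0.03      ]
0.04 [ 0.4047935 -0.1705415  0.03     ]
0.045 [ 0.40402695 -0.16560061  0.03      ]
-171.24383141287436 [ 0.38953962 -0.1406346   0.11214946]
```

```bash
python3 -m handwheel '{"dp":[[0.8,-1.5,-1],[1.5,-3,-3],[1.5,-3,-5.5],[1.5,-3,-7.5],[1.5,-3,-8.7],[1.5,-3,-8.7]],"dr":[[0,0,0],[0,0,0],[0,0,0],[0,0,0],[0,0,0],[0,0,0]]}'
python3 -m handwheel '{"dp":[[0,0,0],[0,0,0],[0,0,0],[0,0,0]],"dr":[[0,0,0],[0,0,0],[0,0,0],[0,0,0]]}' 0 80
```

```text
time_s: 12.52
tool_pos: [0.4031, -0.17, 0.0231]
tcp_rot: [[-0.988, -0.154, -0.005], [-0.154, 0.988, -0.0], [0.005, 0.001, -1.0]]
wrist_force: [0.4, 0.7, -0.2]
gripper_width: 0.0556
time_s: 12.85
tool_pos: [0.4055, -0.1704, 0.0264]
tcp_rot: [[-0.988, -0.153, 0.002], [-0.153, 0.988, 0.0], [-0.002, -0.0, -1.0]]
wrist_force: [0.5, 0.4, -1.1]
gripper_width: 0.0325
```

```bash
python3 -m handwheel '{"dp":[[0,0,1],[0,0,3],[0,0.5,6],[0.5,1.5,9],[0.5,1.5,9]],"dr":[[0,0,0],[0,0,0],[0,0,0],[0,0,0],[0,0,0]]}'
python3 - <<'E'
from h import *
import cv2
c=camera("top");s=camera("side");w=camera("wrist");crop(w,130,0,260,384,2,"w6.png")
crop(s,150,130,200,150,4,"s8.png")
o=observe();print(o["tool_pos"],o["tcp_rot"][:,2],o["wrist_force"],o["wrist_torque"],o["gripper_width"])
for nm in ("top0","side0"):
    g=cv2.cvtColor(cv2.imread(f"pics/{nm}.png"),cv2.COLOR_BGR2GRAY)
    l,_,_,nf=cv2.createLineSegmentDetector(2).detect(g)[:4]
    for q in l[:,0]:
        L=np.hypot(q[2]-q[0],q[3]-q[1])
        m=(q[0]+q[2])/2,(q[1]+q[3])/2
        if L>18 and ((nm=="top0" and 70<m[0]<180 and 130<m[1]<235) or (nm=="side0" and 115<m[0]<245 and 90<m[1]<190)): print(nm,q.round(1),round(L,1))
E
```

```text
time_s: 13.27
tool_pos: [0.4138, -0.1551, 0.1213]
tcp_rot: [[-0.988, -0.154, 0.01], [-0.154, 0.988, -0.0], [-0.01, -0.002, -1.0]]
wrist_force: [1.4, 0.5, -1.2]
gripper_width: 0.0323
[ 0.40970724 -0.15547411  0.11585536] [ 1.49860794e-03  5.56377297e-04 -9.99998722e-01] [ 0.1132598   0.21318449 -2.73813048] [-0.11052756  0.08656168  0.00061754] 0.032440627490328375
top0 [172.7 205.7 159.6 139.3] 67.7
top0 [164.4 144.1 176.4 207. ] 64.0
top0 [123.1 218.  170.6 207.8] 48.5
top0 [ 95.5 223.7 122.9 218.4] 27.9
top0 [156.5 217.7 102.1 229.4] 55.6
top0 [144.3 151.6  81.7 164.9] 64.0
top0 [162.  174.8  82.8 191.6] 80.9
top0 [154.2 206.   90.4 219.6] 65.2
top0 [158.2 138.7  53.6 160.4] 106.9
top0 [ 80.7 188.6 160.8 171.5] 81.9
top0 [ 89.8 213.9 153.3 200.3] 65.0
top0 [ 79.7 159.5 143.2 146.1] 65.0
top0 [ 73.9 158.2  85.1 225.5] 68.2
top0 [148.2 232.2 166.9 230.6] 18.8
top0 [189.4 234.5 150.6 235.2] 38.8
side0 [188.3 143.5 233.3 119.6] 50.9
side0 [177.1 133.9 132.  117.8] 47.8
side0 [134.6 114.8 180.2 130.5] 48.2
side0 [234.  116.9 214.3 110.7] 20.6
side0 [155.8 107.6 210.3 125.3] 57.3
side0 [208.1 128.1 148.9 108.4] 62.5
side0 [123.2 119.1 187.2 142.4] 68.0
side0 [226.6 165.2 182.4 191.9] 51.7
side0 [167.1 186.3 123.  165.8] 48.6
side0 [165.3 151.4 128.2 136.6] 39.9
side0 [128.1 139.5 164.4 154.3] 39.2
side0 [171.1 185.7 167.5 160.7] 25.3
side0 [129.9 158.3 126.5 140.5] 18.1
side0 [188.9 159.7 211.9 148.1] 25.7
side0 [189.6 100.2 163.1  88.1] 29.1
```

View pics/s8.png

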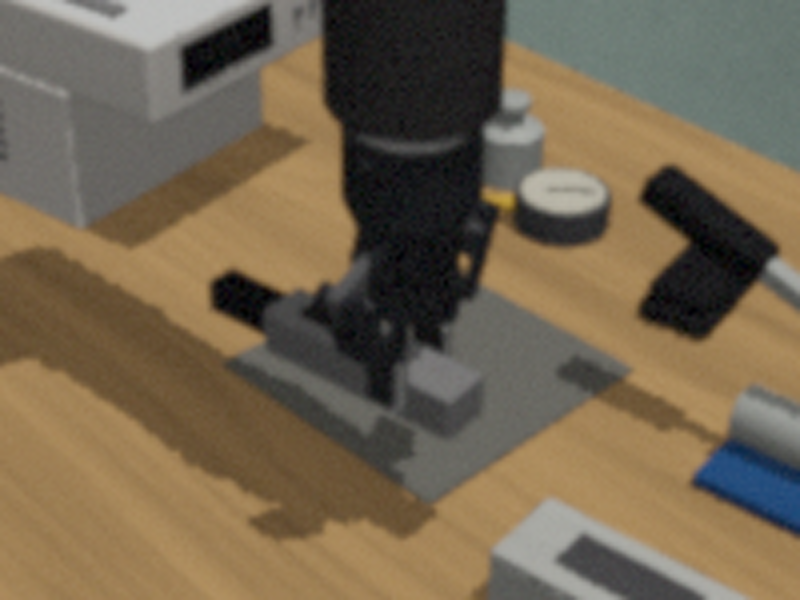

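View pics/w6.png

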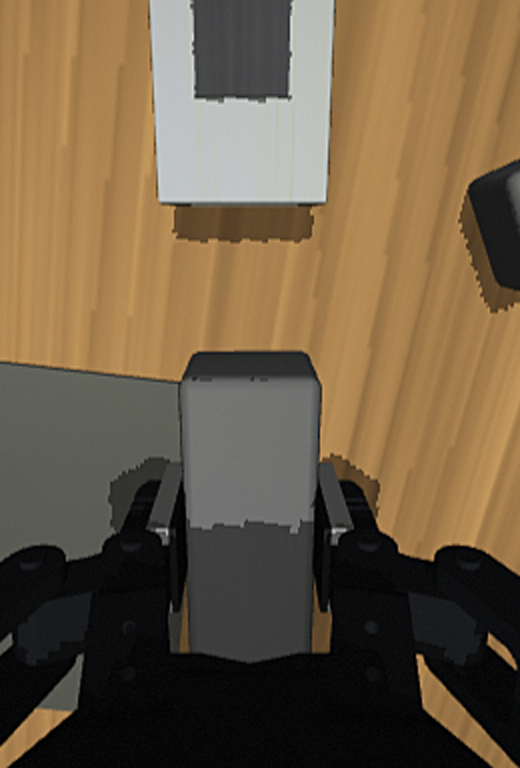

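```bash
cat > inst.py <<'E'
from h import *
np.set_printoptions(precision=4,suppress=True)
c=camera("top");s=camera("side")
ang=lambda v:np.degrees(np.arctan2(v[1],v[0]))
def L(cam,q,z): return at_z(cam,q[0],q[1],z),at_z(cam,q[2],q[3],z)
def show(n,l): print(n,l[0],l[1],"ang",round(ang(l[1]-l[0]),2))
f=L(c,[172.7,205.7,159.6,139.3],.185);show("front top",f)
f2=L(c,[176.4,207,164.4,144.1],.12);show("front bottom?",f2)
b=L(c,[85.1,225.5,73.9,158.2],.185);show("back",b)
e1=L(c,[158.2,138.7,53.6,160.4],.185);show("far edge",e1)
e2=L(c,[156.5,217.7,102.1,229.4],.12);show("near low edge?",e2)
e3=L(c,[170.6,207.8,123.1,218],.185);show("near edge",e3)
r1=L(c,[162,174.8,82.8,191.6],.186);r2=L(c,[160.8,171.5,80.7,188.6],.186);show("rib",r1);show("rib",r2)
g=L(s,[188.3,143.5,233.3,119.6],.185);show("s front",g)
h=L(s,[123.2,119.1,187.2,142.4],.185);show("s near edge",h)
t=L(s,[134.6,114.8,180.2,130.5],.185);show("s vent",t)
rr=[L(s,[155.8,107.6,210.3,125.3],.186),L(s,[148.9,108.4,208.1,128.1],.186)];[show("s rib",x) for x in rr]
k=L(s,[188.9,159.7,211.9,148.1],.12);show("s front bottom",k)
print("low corner",at_z(s,171.1,185.9,0),at_z(s,170.5,186.2,0))
# distances along/perp using angle
th=np.radians(100.7);u=np.array([np.cos(th),np.sin(th)]);v=np.array([np.sin(th),-np.cos(th)])
for n,l in [("ftop",f),("fbot",f2),("back",b),("sfront",g),("sfbot",k)]: print(n,"along u",[round(float(p[:2]@u),4) for p in l])
for n,l in [("far",e1),("near",e3),("nearlow",e2),("rib1",r1),("rib2",r2),("snear",h),("srib1",rr[0]),("srib2",rr[1])]: print(n,"along v",[round(float(p[:2]@v),4) for p in l])
lc=at_z(s,170.8,186,0);print("lc",lc[:2]@u,lc[:2]@v)
E
python3 inst.py
```

```text
front top [0.4705 0.1712 0.185 ] [0.675  0.2128 0.185 ] ang 11.5
front bottom? [0.4722 0.173  0.12  ] [0.6757 0.2129 0.12  ] ang 11.09
back [0.4156 0.4329 0.185 ] [0.6209 0.4738 0.185 ] ang 11.26
far edge [0.6769 0.2171 0.185 ] [0.6152 0.5356 0.185 ] ang 100.97
near low edge? [0.4394 0.2355 0.12  ] [0.4056 0.4062 0.12  ] ang 101.22
near edge [0.4643 0.1775 0.185 ] [0.4361 0.3196 0.185 ] ang 101.22
rib [0.5647 0.2041 0.186 ] [0.5177 0.4427 0.186 ] ang 101.15
rib [0.5749 0.2079 0.186 ] [0.5269 0.4494 0.186 ] ang 101.24
s front [0.4634 0.1576 0.185 ] [0.666 0.206 0.185] ang 13.45
s near edge [0.4129 0.4288 0.185 ] [0.4651 0.1652 0.185 ] ang -78.78
s vent [0.4564 0.4376 0.185 ] [0.4958 0.2441 0.185 ] ang -78.48
s rib [0.5383 0.4466 0.186 ] [0.5837 0.2154 0.186 ] ang -78.88
s rib [0.5176 0.4548 0.186 ] [0.5661 0.2032 0.186 ] ang -79.07
s front bottom [0.4777 0.183  0.12  ] [0.5734 0.1987 0.12  ] ang 9.35
low corner [0.4594 0.2674 0.    ] [0.457  0.2671 0.    ]
ftop along u [0.0809, 0.0838]
fbot along u [0.0823, 0.0837]
back along u [0.3482, 0.3502]
sfront along u [0.0688, 0.0788]
sfbot along u [0.0911, 0.0888]
far along v [0.7055, 0.7039]
near along v [0.4892, 0.4879]
nearlow along v [0.4755, 0.4739]
rib1 along v [0.5928, 0.5909]
rib2 along v [0.6035, 0.6012]
snear along v [0.4853, 0.4877]
srib1 along v [0.6118, 0.6135]
srib2 along v [0.593, 0.594]
lc 0.17773538690297463 0.5000268787324844
```

```bash
python3 -m handwheel '{"dp":[[0.5,2.5,0.3],[2,5.5,0.4],[4.5,8,0.4],[7.5,10,0.4],[10.5,12,0.4],[13.5,14,0.4],[16.5,15.6,0.4],[19,17,0.4]],"dr":[[0,0,0.3],[0,0,0.6],[0,0,0.9],[0,0,1.2],[0,0,1.5],[0,0,1.8],[0,0,2.1],[0,0,2.3]]}'
python3 -m handwheel '{"dp":[[0.7,0,0],[0.7,0,0],[0.7,0,0],[0.7,0,0]],"dr":[[0,0,0],[0,0,0],[0,0,0],[0,0,0]]}'
python3 - <<'E'
from h import *
import json
c=camera("top");s=camera("side");o=observe();w=camera("wrist")
cv2.imwrite("pics/side9.png",s["frame"]);cv2.imwrite("pics/top9.png",c["frame"]);cv2.imwrite("pics/w9.png",w["frame"])
crop(s,190,90,150,120,5,"s9.png");crop(c,150,130,130,110,5,"t9.png")
print(o["tool_pos"],o["tcp_rot"].tolist(),o["wrist_force"],o["wrist_torque"])
E
```

```text
time_s: 14.18
tool_pos: [0.601, 0.0152, 0.1175]
tcp_rot: [[-0.981, -0.193, -0.003], [-0.193, 0.981, -0.001], [0.003, -0.0, -1.0]]
wrist_force: [0.6, -0.5, -1.2]
gripper_width: 0.0324
time_s: 14.52
tool_pos: [0.6053, 0.0134, 0.1182]
tcp_rot: [[-0.981, -0.192, -0.003], [-0.192, 0.981, -0.001], [0.003, -0.0, -1.0]]
wrist_force: [-0.4, 0.5, -2.4]
gripper_width: 0.0327
[0.60578032 0.0135425  0.11918566] [[-0.9814586519951845, -0.19167130867266918, -0.0010118574513794686], [-0.19167118626438534, 0.9814591733998018, -0.00021749800253962844], [0.0010347849046097384, -1.9521378347804473e-05, -0.999999464419415]] [-1.33007102  0.3573689  -2.48154013] [-0.11353292 -0.02531724 -0.02914171]
```

View pics/s9.png

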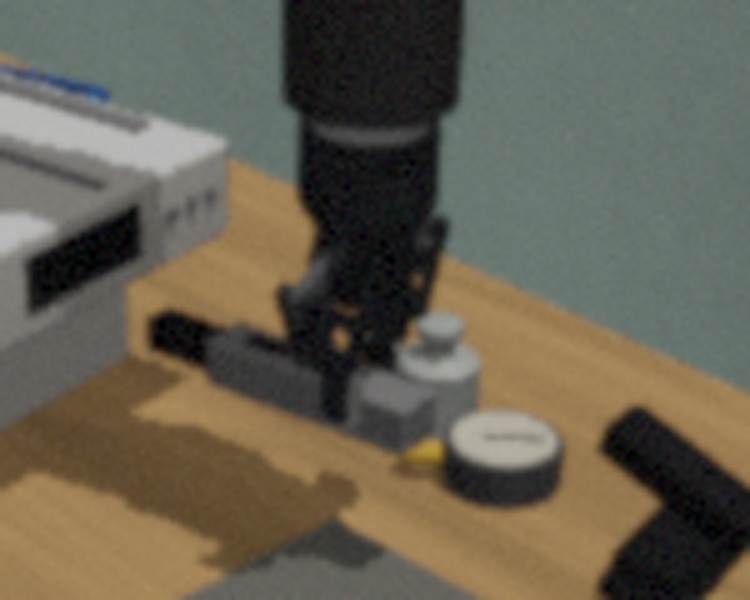

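View pics/t9.png

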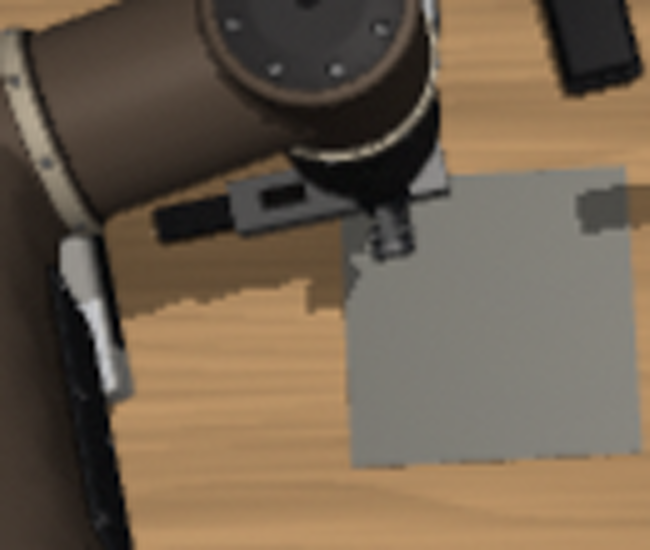

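```bash
cat > ov.py <<'E'
from h import *
def wire(cam,fr,o,dz=.0105,pitch=0,y0=.055,dx=0.,k=5,roi=(190,90,150,120),fn="x.png",yaw=0.,only=None):
    R=o["tcp_rot"];p=o["tool_pos"]
    u0,v0,w,h=roi
    im=cv2.resize(fr[v0:v0+h,u0:u0+w],None,fx=k,fy=k,interpolation=cv2.INTER_CUBIC)
    a=np.array([np.sin(yaw),np.cos(yaw)*np.cos(pitch),np.sin(pitch)]) # tool frame axis; +pitch = nose down
    lat=np.array([1.,0,0]);lat-=a*(a@lat);lat/=np.linalg.norm(lat); up=np.cross(lat,a); up=up if up[2]<0 else -up
    org=np.array([dx,0,dz])+y0*a   # pivot at grasp
    P=lambda l: p+R@(org+a*l[0]+lat*l[1]+up*l[2])
    def pix(X):
        q=proj(cam,X); return tuple(np.round(((q-[u0,v0])+.5)*k-.5).astype(int).tolist())
    for x1,x2,hw,hh in [(-.095,.045,.017,.015),(.045,.095,.011,.011)]:
        C=[(x,sy*hw,sz*hh) for x in(x1,x2) for sy,sz in((-1,-1),(-1,1),(1,1),(1,-1))]
        for i in range(8):
            for j in range(i):
                if sum(abs(C[i][n]-C[j][n])>1e-9 for n in range(3))==1: cv2.line(im,pix(P(C[i])),pix(P(C[j])),(0,255,255),1)
    cv2.imwrite("pics/"+fn,im)
    return P((.095,0,0)),P((-.095,0,0))
E
python3 - <<'E'
from ov import *
o=observe();c=camera("top");s=camera("side")
print(wire(s,s["frame"],o,fn="o1.png"));wire(c,c["frame"],o,roi=(150,130,130,110),fn="o2.png");print(o["tool_pos"])
E
```

```text
(array([0.57725241, 0.16087497, 0.108977  ]), array([ 0.61369687, -0.02559701,  0.1089719 ]))
[0.60602859 0.01366079 0.11947297]
```

View pics/o1.png

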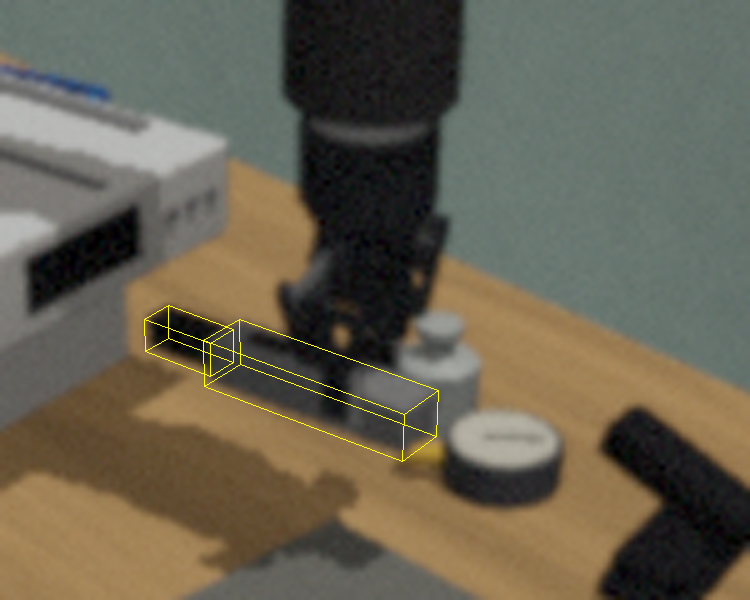

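View pics/o2.png

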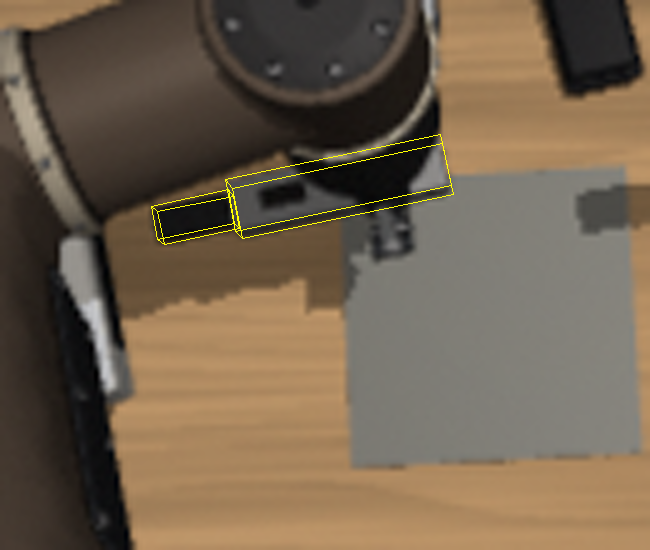

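```bash
python3 - <<'E'
from ov import *
o=observe();c=camera("top");s=camera("side")
wire(s,s["frame"],o,roi=(212,145,72,45),k=10,fn="o3.png")
wire(c,c["frame"],o,roi=(175,150,70,35),k=10,fn="o4.png")
crop(c,175,150,70,35,10,"o4r.png");crop(s,212,145,72,45,10,"o3r.png")
E
```

```text
(no output)
```

View pics/o3.png

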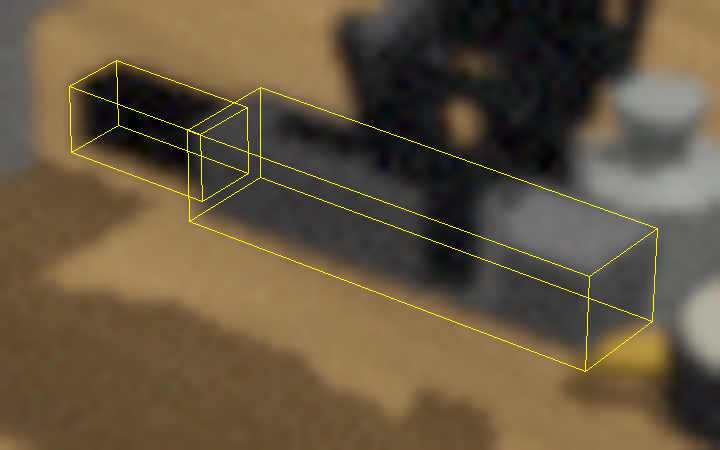

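View pics/o4.png

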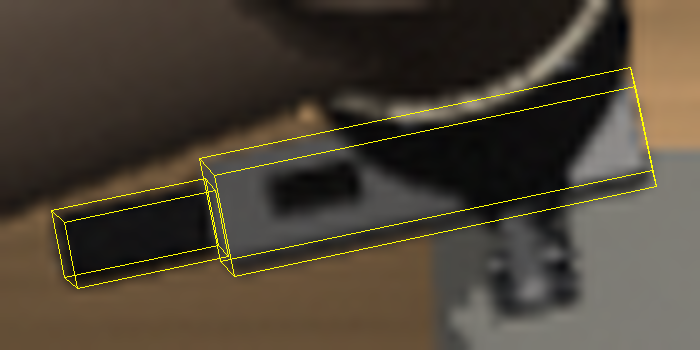

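View pics/o3r.png

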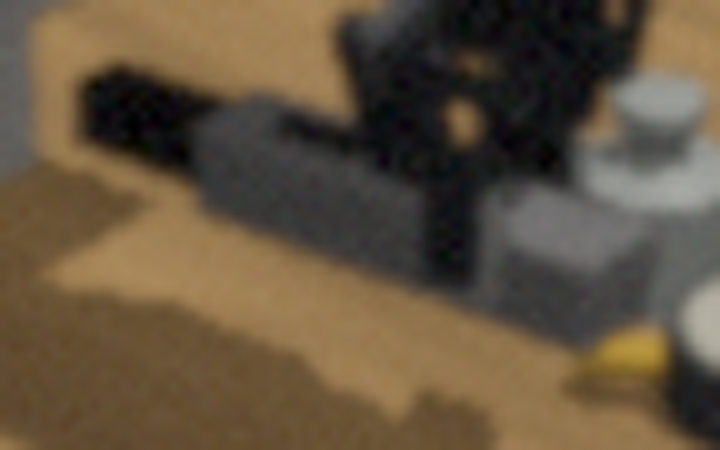

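View pics/o4r.png

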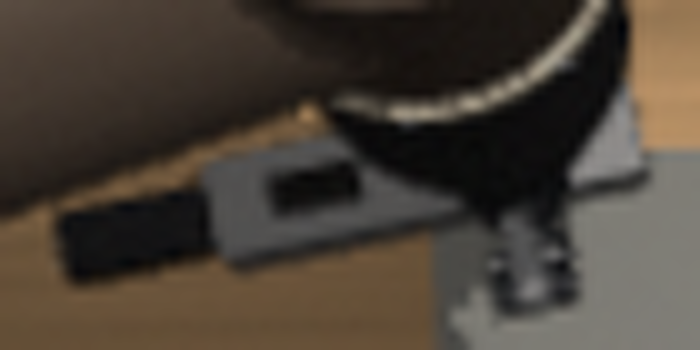

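```bash
python3 -m handwheel '{"dp":[[0,0,-1],[0,0,-2],[-0.3,1.5,-2],[-0.65,3.5,-2],[-1,5.5,-2],[-1.35,7.3,-2],[-1.65,9,-2],[-1.75,9.6,-2]],"dr":[[0,0,0],[0,0,0],[0,0,0],[0,0,0],[0,0,0],[0,0,0],[0,0,0],[0,0,0]]}'
python3 -m handwheel '{"dp":[[0,0,0],[0,0,0]],"dr":[[0,0,0],[0,0,0]]}'
python3 - <<'E'
from ov import *
o=observe();c=camera("top");s=camera("side")
print(o["tool_pos"],o["tcp_rot"],o["wrist_force"])
print(wire(s,s["frame"],o,dz=.0085,pitch=.008,roi=(150,100,130,100),k=6,fn="o5.png"))
crop(s,150,100,130,100,6,"o5r.png");crop(c,100,120,130,110,6,"o6.png")
E
```

```text
time_s: 15.53
tool_pos: [0.5887, 0.112, 0.0982]
tcp_rot: [[-0.981, -0.194, -0.001], [-0.194, 0.981, -0.0], [0.001, -0.0, -1.0]]
wrist_force: [-0.2, 0.1, -1.4]
gripper_width: 0.0323
time_s: 15.7
tool_pos: [0.589, 0.1101, 0.0987]
tcp_rot: [[-0.981, -0.193, -0.001], [-0.193, 0.981, -0.001], [0.001, -0.0, -1.0]]
wrist_force: [-0.1, 0.2, -2.6]
gripper_width: 0.0326
[0.58899085 0.11011019 0.09865248] [[-9.81176982e-01 -1.93107683e-01 -1.07323226e-03]
 [-1.93107203e-01  9.81177518e-01 -5.35109443e-04]
 [ 1.15636511e-03 -3.17788189e-04 -9.99999281e-01]] [-0.1159917   0.15722224 -2.60581953]
(array([0.56001521, 0.25727692, 0.08890483]), array([0.59670613, 0.07085997, 0.09048519]))
```

View pics/o5.png

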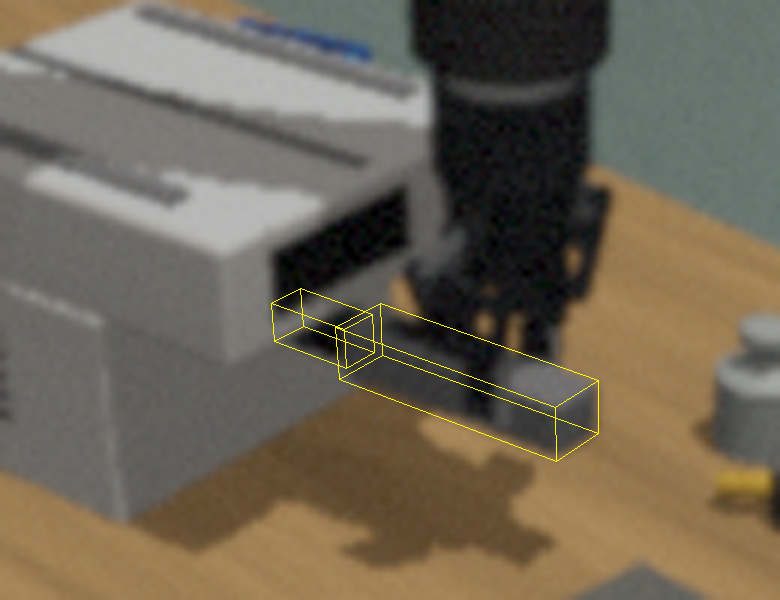

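View pics/o5r.png

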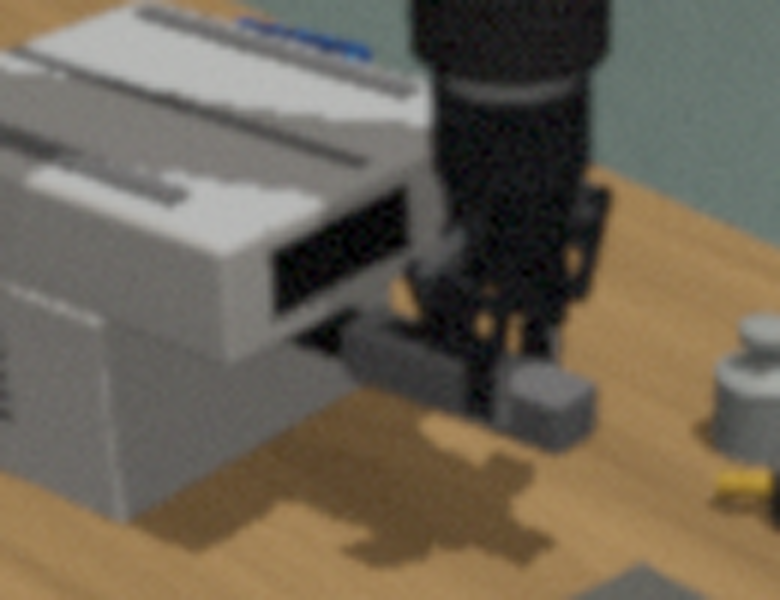

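View pics/o6.png

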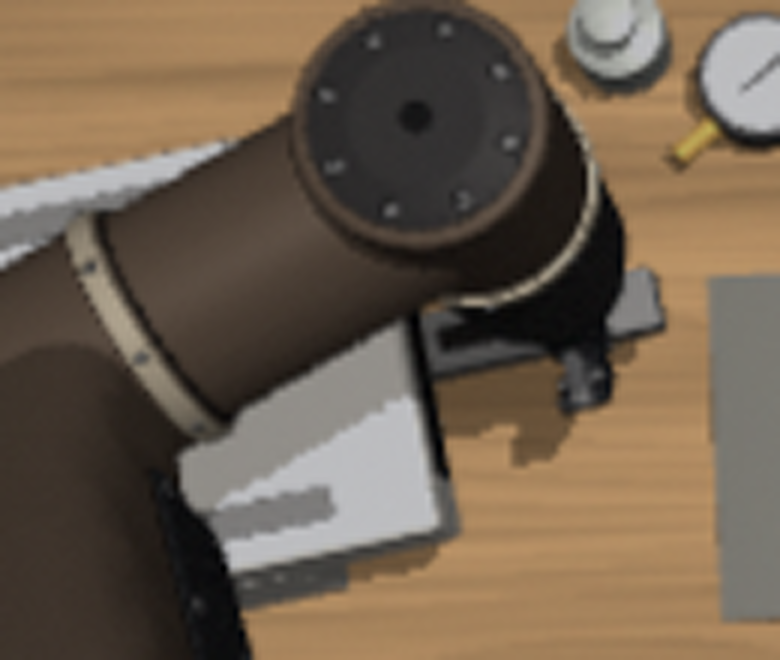

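```bash
cat > iw.py <<'E'
from ov import *
def inst(cam,fr,W,th,roi,k,fn):
    u0,v0,w,h=roi;im=cv2.resize(fr[v0:v0+h,u0:u0+w],None,fx=k,fy=k,interpolation=cv2.INTER_CUBIC)
    u=np.array([np.cos(th),np.sin(th),0]);v=np.array([np.sin(th),-np.cos(th),0]);W=np.array([W[0],W[1],0.])
    pix=lambda X:tuple(np.round((proj(cam,X)-[u0,v0]+.5)*k-.5).astype(int).tolist())
    def ln(a,b): cv2.line(im,pix(W+u*a[0]+v*a[1]+np.array([0,0,a[2]])),pix(W+u*b[0]+v*b[1]+np.array([0,0,b[2]])),(0,255,255),1)
    for z in (.12,.185):
        C=[(-.09,-.11,z),(-.09,.11,z),(.176,.11,z),(.176,-.11,z)]
        for i in range(4): ln(C[i],C[(i+1)%4])
    for y in(-.11,.11): ln((-.09,y,.12),(-.09,y,.185)); ln((0,y,0),(0,y,.12))
    ln((0,-.11,0),(0,.11,0)); ln((0,-.11,0),(.17,-.11,0)); ln((-.09,0,.186),(.17,0,.186))
    cv2.imwrite("pics/"+fn,im)
if __name__=="__main__":
    s=camera("side");c=camera("top")
    W=(.5548,.2813);th=np.radians(101.1)
    s0=cv2.imread("pics/side0.png");c0=cv2.imread("pics/top0.png")
    inst(s,s0,W,th,(115,90,125,100),6,"i1.png");inst(c,c0,W,th,(65,130,120,110),6,"i2.png")
E
python3 iw.py
```

```text
(no output)
```

View pics/i1.png

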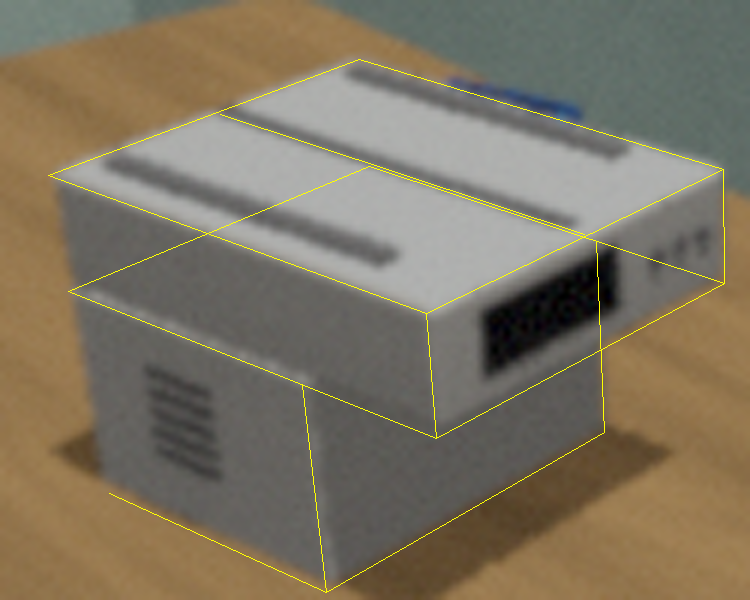

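View pics/i2.png

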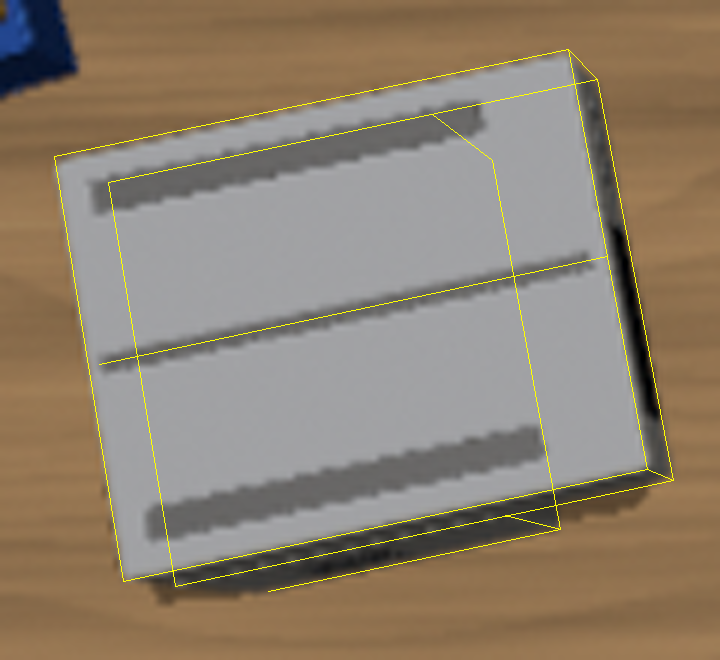

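```bash
python3 -m handwheel '{"dp":[[-0.05,0.2,0],[-0.08,0.4,0],[-0.08,0.4,0],[-0.08,0.4,0]],"dr":[[0.3,0,0],[0.5,0,0],[0.5,0,0],[0.5,0,0]]}'
for i in 1 2 3 4; do :; done
python3 -m handwheel '{"dp":[[0,0,0],[0,0,0],[0,0,0],[0,0,0],[0,0,0],[0,0,0],[0,0,0],[0,0,0]],"dr":[[0,0,0],[0,0,0],[0,0,0],[0,0,0],[0,0,0],[0,0,0],[0,0,0],[0,0,0]]}'
python3 - <<'E'
from ov import *
o=observe();c=camera("top");s=camera("side")
n,t=wire(s,s["frame"],o,dz=.0085,pitch=.008,roi=(150,100,130,100),k=6,fn="o7.png");print(o["tool_pos"],n,t)
W=np.array([.5548,.2813,.09]);th=np.radians(101.1);u=np.array([np.cos(th),np.sin(th),0]);v=np.array([np.sin(th),-np.cos(th),0]);d=W-n;print(d@u,d@v,d[2],np.degrees(np.arctan2((n-t)[1],(n-t)[0])))
E
```

```text
time_s: 16.23
tool_pos: [0.5887, 0.1142, 0.0996]
tcp_rot: [[-0.981, -0.192, 0.0], [-0.192, 0.981, 0.009], [-0.002, 0.009, -1.0]]
wrist_force: [0.2, 0.4, -3.3]
gripper_width: 0.0323
time_s: 16.9
tool_pos: [0.5886, 0.1143, 0.0995]
tcp_rot: [[-0.981, -0.192, 0.0], [-0.192, 0.981, 0.009], [-0.002, 0.009, -1.0]]
wrist_force: [-0.7, -0.2, -2.3]
gripper_width: 0.0324
[0.5885963  0.11426993 0.09945911] [0.55973707 0.26154196 0.09104826] [0.59629222 0.07509168 0.09093575]
0.020338914061546774 -0.0010408506416061073 -0.0010482583963330738 101.09262102531129
```

View pics/o7.png

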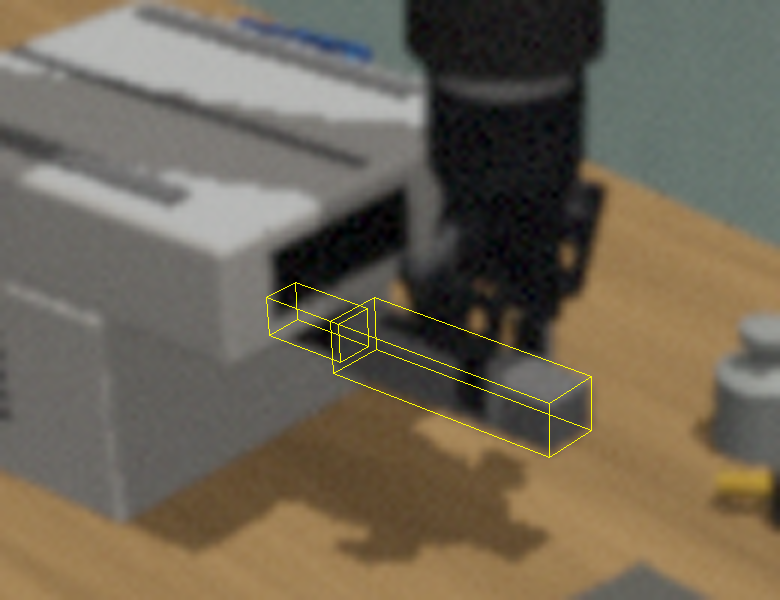

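```bash
python3 -m handwheel '{"dp":[[0,0,0],[0,0,0],[0,0,0],[0,0,0],[0,0,0],[0,0,0],[0,0,0],[0,0,0]],"dr":[[0,0,0],[0,0,0],[0,0,0],[0,0,0],[0,0,0],[0,0,0],[0,0,0],[0,0,0]]}'
python3 -m handwheel '{"dp":[[0,0,0],[0,0,0],[0,0,0],[0,0,0],[0,0,0],[0,0,0],[0,0,0],[0,0,0]],"dr":[[0,0,0],[0,0,0],[0,0,0],[0,0,0],[0,0,0],[0,0,0],[0,0,0],[0,0,0]]}'
python3 -m handwheel '{"dp":[[0,0,0],[0,0,0],[0,0,0],[0,0,0],[0,0,0],[0,0,0],[0,0,0],[0,0,0]],"dr":[[0,0,0],[0,0,0],[0,0,0],[0,0,0],[0,0,0],[0,0,0],[0,0,0],[0,0,0]]}'
python3 -m handwheel '{"dp":[[0,0,0],[0,0,0],[0,0,0],[0,0,0],[0,0,0],[0,0,0],[0,0,0],[0,0,0]],"dr":[[0,0,0],[0,0,0],[0,0,0],[0,0,0],[0,0,0],[0,0,0],[0,0,0],[0,0,0]]}'
```

```text
time_s: 17.67
tool_pos: [0.5886, 0.1142, 0.0994]
tcp_rot: [[-0.981, -0.192, 0.0], [-0.192, 0.981, 0.009], [-0.002, 0.009, -1.0]]
wrist_force: [-0.4, -0.1, -2.6]
gripper_width: 0.0322
time_s: 18.33
tool_pos: [0.5886, 0.1142, 0.0995]
tcp_rot: [[-0.981, -0.192, -0.0], [-0.192, 0.981, 0.009], [-0.002, 0.009, -1.0]]
wrist_force: [-0.1, 0.8, -3.4]
gripper_width: 0.0325
time_s: 19.0
tool_pos: [0.5886, 0.1142, 0.0994]
tcp_rot: [[-0.981, -0.192, -0.0], [-0.192, 0.981, 0.009], [-0.002, 0.009, -1.0]]
wrist_force: [-0.1, -0.6, -2.7]
gripper_width: 0.0324
time_s: 19.67
tool_pos: [0.5886, 0.1142, 0.0995]
tcp_rot: [[-0.981, -0.192, 0.0], [-0.192, 0.981, 0.009], [-0.002, 0.009, -1.0]]
wrist_force: [-0.2, -0.0, -2.7]
gripper_width: 0.0327
```

```bash
python3 -m handwheel '{"dp":[[0.1,-0.5,0],[0.4,-2,0],[0.8,-4,0],[1.2,-6,0],[1.5,-8,0],[1.5,-10.5,0],[0.5,-13,0],[-0.8,-15.5,0]],"dr":[[0,0,0],[0,0,0],[0,0,0],[0,0,0],[0,0,0],[0,0,-3],[0,0,-7],[0,0,-11]]}'
python3 -m handwheel '{"dp":[[-1.6,-2,0],[-3.4,-4,0],[-5,-5.5,0],[-6.2,-6.2,-1],[-6.2,-6.2,-2],[-6.2,-6.2,-3],[-6.2,-6.2,-4],[-6.2,-6.2,-4]],"dr":[[0,0,-3],[0,0,-6],[0,0,-8],[-0.5,0,-10],[-0.5,0,-10],[-0.5,0,-10],[-0.5,0,-10],[-0.5,0,-10]]}'
python3 - <<'E'
from ov import *
o=observe();c=camera("top");s=camera("side")
n,t=wire(s,s["frame"],o,dz=.0085,pitch=.008,roi=(190,120,140,110),k=5,fn="o8.png");print(o["tool_pos"],o["tcp_rot"],n,t,(n+t)/2,o["wrist_force"])
wire(c,c["frame"],o,dz=.0085,roi=(205,150,120,90),k=6,fn="o9.png")
E
```

```text
time_s: 20.33
tool_pos: [0.5809, -0.0421, 0.0993]
tcp_rot: [[-1.0, 0.002, 0.002], [0.002, 1.0, 0.008], [-0.002, 0.008, -1.0]]
wrist_force: [0.6, -0.2, -2.9]
gripper_width: 0.0324
time_s: 21.0
tool_pos: [0.518, -0.1026, 0.0573]
tcp_rot: [[-0.985, 0.172, -0.001], [0.172, 0.985, -0.001], [0.0, -0.001, -1.0]]
wrist_force: [-0.5, 0.2, -2.8]
gripper_width: 0.0325
[ 0.51797581 -0.10256921  0.05725227] [[-9.85179021e-01  1.71528235e-01 -6.01803906e-04]
 [ 1.71528655e-01  9.85178858e-01 -7.33469150e-04]
 [ 4.67073816e-04 -8.25825033e-04 -9.99999550e-01]] [0.54369839 0.04519578 0.04742842] [ 0.51110998 -0.1419811   0.0491053 ] [ 0.52740418 -0.04839266  0.04826686] [-0.54157249  0.16257427 -2.84084954]
```

View pics/o8.png

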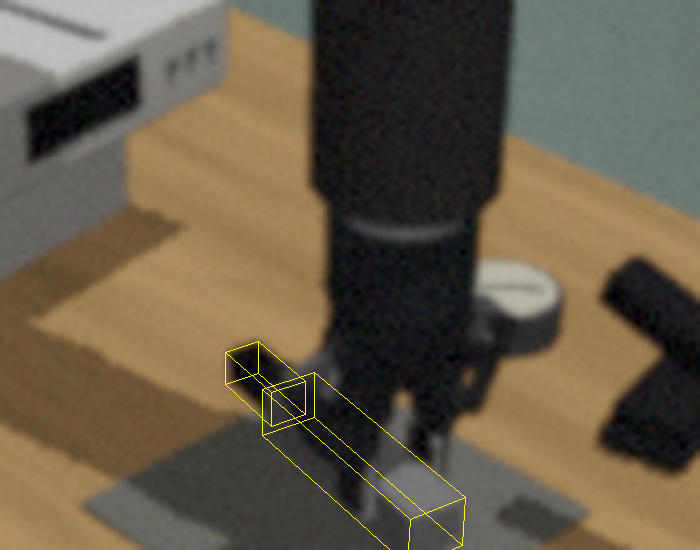

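View pics/o9.png

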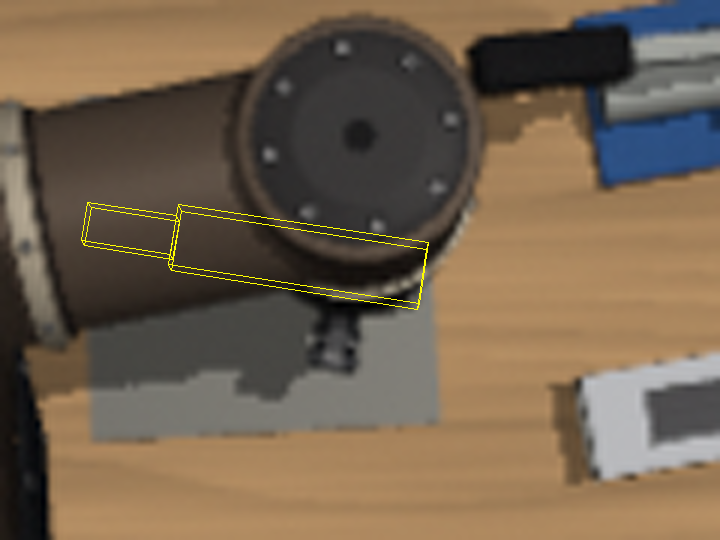

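```bash
python3 -m handwheel '{"dp":[[0,0,-0.8],[0,0,-1.6],[0,-0.1,-2.3],[0,-0.1,-2.5],[0,-0.1,-2.5]],"dr":[[0,0,0],[0,0,0],[0,0,0],[0,0,0],[0,0,0]]}'
python3 -m handwheel '{"dp":[[0,0,-0.1],[0,0,-0.1]],"dr":[[0,0,0],[0,0,0]]}'
python3 -m handwheel '{"dp":[[0,0,-0.1],[0,0,-0.1]],"dr":[[0,0,0],[0,0,0]]}'
python3 -m handwheel '{"dp":[[0,0,-0.1],[0,0,-0.1]],"dr":[[0,0,0],[0,0,0]]}'
```

```text
time_s: 21.52
tool_pos: [0.518, -0.1039, 0.0335]
tcp_rot: [[-0.985, 0.172, 0.001], [0.172, 0.985, -0.001], [-0.001, -0.001, -1.0]]
wrist_force: [-0.3, -0.8, -2.4]
gripper_width: 0.0325
time_s: 21.68
tool_pos: [0.5187, -0.1038, 0.0335]
tcp_rot: [[-0.985, 0.172, 0.002], [0.172, 0.985, -0.001], [-0.003, -0.0, -1.0]]
wrist_force: [0.4, -0.2, -2.6]
gripper_width: 0.0327
time_s: 21.85
tool_pos: [0.5187, -0.1037, 0.0326]
tcp_rot: [[-0.985, 0.172, 0.003], [0.172, 0.985, -0.0], [-0.003, 0.0, -1.0]]
wrist_force: [-0.5, 0.5, -2.5]
gripper_width: 0.0322
time_s: 22.02
tool_pos: [0.5186, -0.1037, 0.0315]
tcp_rot: [[-0.985, 0.172, 0.003], [0.172, 0.985, -0.0], [-0.003, -0.0, -1.0]]
wrist_force: [-0.3, 0.0, -2.9]
gripper_width: 0.0324
```

```bash
python3 -m handwheel '{"dp":[[0,0,-0.1],[0,0,-0.2]],"dr":[[0,0,0],[0,0,0]]}'
python3 -m handwheel '{"dp":[[0,0,-0.1],[0,0,-0.1]],"dr":[[0,0,0],[0,0,0]]}'
python3 -m handwheel '{"dp":[[0,0,-0.1],[0,0,-0.1]],"dr":[[0,0,0],[0,0,0]]}'
```

```text
time_s: 22.18
tool_pos: [0.5187, -0.1037, 0.0295]
tcp_rot: [[-0.985, 0.172, 0.003], [0.172, 0.985, -0.0], [-0.003, -0.0, -1.0]]
wrist_force: [0.3, -0.8, -1.5]
gripper_width: 0.0323
time_s: 22.35
tool_pos: [0.5187, -0.1037, 0.0293]
tcp_rot: [[-0.985, 0.172, 0.003], [0.172, 0.985, -0.001], [-0.003, -0.0, -1.0]]
wrist_force: [-2.8, 1.0, 9.4]
gripper_width: 0.0327
time_s: 22.52
tool_pos: [0.5187, -0.1038, 0.0292]
tcp_rot: [[-0.985, 0.171, 0.003], [0.171, 0.985, -0.001], [-0.003, -0.0, -1.0]]
wrist_force: [-6.4, 2.7, 22.7]
gripper_width: 0.0323
```

```bash
python3 -m handwheel '{"dp":[[0,0,0.15],[0,0,0.15]],"dr":[[0,0,0],[0,0,0]]}'
python3 -m handwheel '{"dp":[[0,0,0],[0,0,0],[0,0,0],[0,0,0.5],[0,0,2],[0,0,5],[0,0,8.5],[0,0,12]],"dr":[[0,0,0],[0,0,0],[0,0,0],[0,0,0],[0,0,0],[0,0,0],[0,0,0],[0,0,0]]}' 5
python3 -m handwheel '{"dp":[[-2,4,3],[-4,8,6],[-5,12,9],[-5,15.5,10],[-5,19,10],[-5,22,10],[-5,22,10]],"dr":[[0,0,0],[0,0,0],[0,0,0],[0,0,0],[0,0,0],[0,0,0],[0,0,0]]}'
python3 - <<'E'
from h import *
c=camera("top");s=camera("side");crop(c,185,100,180,140,4,"f1.png");crop(s,180,120,200,150,4,"f2.png");o=observe();print(o["tool_pos"],o["wrist_force"],o["time_s"])
cv2.imwrite("pics/f0.png",c["frame"])
E
```

```text
time_s: 22.68
tool_pos: [0.5189, -0.1037, 0.0294]
tcp_rot: [[-0.985, 0.172, 0.003], [0.172, 0.985, -0.0], [-0.003, 0.0, -1.0]]
wrist_force: [0.4, 0.1, -1.1]
gripper_width: 0.0324
time_s: 23.35
tool_pos: [0.518, -0.1039, 0.1502]
tcp_rot: [[-0.985, 0.172, 0.001], [0.172, 0.985, -0.001], [-0.001, -0.001, -1.0]]
wrist_force: [1.7, 0.6, -0.4]
gripper_width: 0.0501
time_s: 23.93
tool_pos: [0.469, 0.1211, 0.2508]
tcp_rot: [[-0.986, 0.169, 0.006], [0.169, 0.986, 0.002], [-0.005, 0.003, -1.0]]
wrist_force: [0.4, -0.6, -0.0]
gripper_width: 0.0501
[0.46843214 0.11831521 0.24949282] [ 0.44888507  0.36856298 -0.17279094] 24.0333
```

View pics/f1.png

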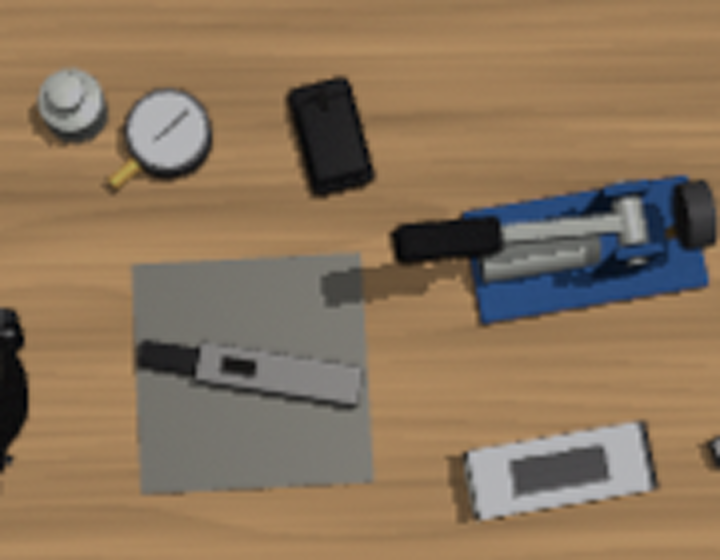

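View pics/f2.png

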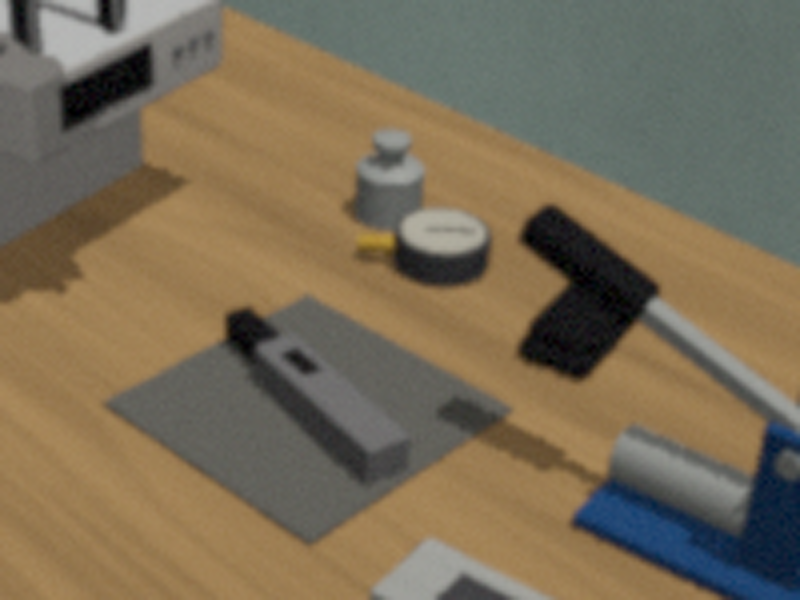

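View pics/f0.png

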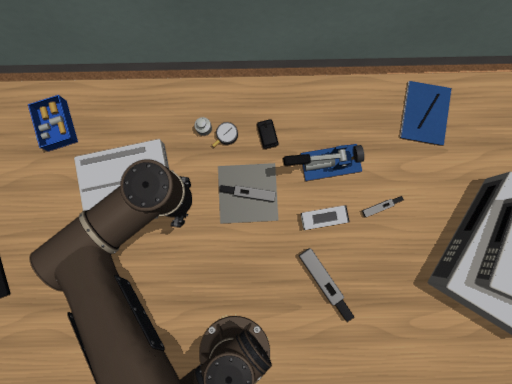

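```bash
python3 -m handwheel '{"dp":[[0,0,0],[0,0,0],[0,0,0],[0,0,0]],"dr":[[0,0,0],[0,0,0],[0,0,0],[0,0,0]]}'
python3 - <<'E'
from h import *
T=lambda u,v:at_z(camera("top"),185+u/4,100+v/4,.03)
print((T(137,355)+T(362,385))/2, observe()["dq"].round(4),observe()["wrist_force"])
print(job_done())
E
```

```text
time_s: 24.37
tool_pos: [0.4686, 0.1153, 0.2488]
tcp_rot: [[-0.985, 0.174, 0.002], [0.174, 0.985, -0.001], [-0.002, -0.0, -1.0]]
wrist_force: [-0.2, -0.2, 0.5]
gripper_width: 0.0502
[ 0.52530734 -0.0492638   0.03      ] [ 0.0027 -0.0006  0.0028  0.0018  0.0005 -0.0019] [-0.31388596 -0.13516073  0.6441678 ]
the job is handed in; nothing more can be done
None
```

The whole sequence was carried out in order and handed in at about 24.5 s; no verdict was reported.

- **Pump:** I pressed the lever down to its stop three times, with 23–38 N measured at the bottom. I let it come all the way up each time and saw it up in pictures after the first stroke and at the end.
- **Wand:** I drew the middle-sized wand fully out of the holster by its nose, laid it on the bench and released it. I then took it by the thick grip and held it still for about 3.4 s in front of the window.
- **Mat:** I laid it flat on the middle of the mat and let go. The arm has moved clear and is touching nothing.

**Last checks**
- **At the window:** By calculation, the nose was about 20 mm from the window, 1 mm off sideways, within 1.5 mm in height and level to about 0.5°. The overhang hides the window from the cameras, so this comes from the top-camera position of the instrument and the arm's own readings. The side camera was off by about 1–2 pixels on both the wand and the instrument, so I treated that as calibration error.
- **Mat and bystanders:** The wand lies within about 3 mm of the mat's middle. The mouse, weight and gauge look unmoved.
- **Forces:** The highest I read were 38 N on the second stroke and 27 N when I first laid the wand down, both through the fingers. On the mat I pressed the wand to 23 N while finding contact, then eased off before letting go.

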